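# Turn the bread round on the buffet hot plate

## Robot

A 7-joint arm with a two-finger parallel gripper is mounted at the origin on the work surface. World frame = base frame: x ahead of the robot, y to its left, z up, the work surface at z = 0. Lengths are in m, angles in rad, forces in N, time in s.
With the tool pointing down it reaches from about 0.4 to 0.85 m from the base axis. Payload 4.5 kg.
Tool frame: the origin (TCP) lies where the fingers leave the gripper's body, on its centre line; the fingertips stand 64 mm ahead of it and the grasp point (between the pads) lies 45 mm ahead of it; z points along the fingers, y is the direction in which the jaws open and shut (so a half turn about z gives the same grasp; the last joint's range is limited). The gripper opens to 88 mm and grips with 3 to 60 N. Pads are 18 mm wide; open, the fingers measure 123 mm over their backs; the gripper's body (75 mm by 187 mm) begins 45 mm behind the grasp point.
Start: joints at [1.273, 0.689, -0.195, 1.565, 0.157, 0.902, -0.215], TCP at [0.204, -0.591, 0.303] pointing down, gripper open.
Joint ranges: [-3.01, 3.01], [-0.46, 2.08], [-1.47, 1.51], [0.13, 2.56], [-1, 4.14], [0.04, 2.09], [-2.66, 2.66]. Speed limits (rad/s): [2.57, 2.57, 3.14, 3.14, 3.14, 3.14, 3.14].

## Interface

Orientations are given as a unit quaternion [x, y, z, w].
In Python, from plant import monitor, snapshot, workorder, finder gives the robot as it stands.
- The arm moves only by the tool carry_out, never from a script. Its argument "motion" is one flat list of numbers, 6 for each row, row after row: the shift along the tool's x, y, z in cm, then the turn, a rotation vector about the tool's x, y, z in rad. In form: [x, y, z, rx, ry, rz, x, y, z, rx, ry, rz, ...]. A call has 1 to 8 rows; each row shifts and turns the commanded pose from where the row before left it, along the tool's axes as they then stand; what a row does not reach is not made up. A row lasts 1/8 s, in which the tool goes at most 62.5 mm and 10.7 degrees, less where a joint would pass 70% of its speed; a pose out of reach is approached as far as the arm can. A call with a gripper value outside its range is refused whole. "hand" is the finger opening in cm, from 0 to 8.81, set as the call begins (left out, the last holds). The fingers move at their own pace and stop on an object; "grip_force" is the grip in N (left out, the last holds). Time passes only in rows, so rows that do not move let the fingers close. It gives the time, the measured TCP pose, the force and the opening at its end, in the units of the state.
- monitor.get_state(): the state, without advancing time (a new reading comes with each control period).
- snapshot(name): name is "scene" or "top" or "wrist"; returns a dict with "frame" (420x560x3 uint8, red, green, blue), "range_z" (420x560 float32, m along the optical axis (not along the pixel's ray), 0 where there is no reading), "fx", "fy", "cx", "cy" (pixels), "D" ([k1, k2, p1, p2, k3] as OpenCV has them; the pictures are not rectified), "rvec" (rotation vector, rad) and "tvec" (3), from world to camera coordinates, as OpenCV has them; the wrist camera has in their place "hand_eye" (4x4, takes a point from camera to tool coordinates, whose origin is the TCP and whose axes are the flange's). Camera axes: x right, y down, z forward; pixel columns grow to the right and rows downward; lengths in m; the calibration is good to about 2 mm. A picture is of the moment at which its call begins: read the wrist's pose just before it.
- workorder.finish_job(): hands the job in, once; it reports no verdict.
Trained networks look in a picture, given as the dict that the camera call returned (one of the last four; its "shot" number tells which), for a name from the list of things; names that differ only in an ending like _2 or _b are one class to them, and where a whole thing is asked for, a point or a joint stands for the part that bears it (a point fixed in the world has none). Each returns a list of dicts, best first, with "p" (0 to 1); they miss things now and then, are a little off and sometimes report something else, mostly with a low value. They report only what shows in the picture. A call takes as long as a camera call. They do not tell look-alikes from the thing itself.
- finder.masks_of(picture, thing): "pixels" (420x560 bool, what is visible of it) and "extent" ([left, top, right, bottom] in pixels, round what is visible of it).
The state is a dict: "clock": time; "q": joint angles; "qd": joint speeds; "joint_torque": joint torques, N m; "tool_pos": TCP position; "eef_rot": TCP orientation; "contact_force": force on the tool from outside, world axes, zero at the start; "moment": the same for the moment, N m; "opening": opening from 0.0 (shut) to 1.0 (fully open).
Only numpy, scipy, OpenCV 4.12 (cv2) and the standard library are available. Lean on these libraries where they do the work, as an engineer would, in place of code of your own. Each camera call takes 0.05 s, during which the arm holds its last target. There are 200 camera calls.

## Task

Take the turner out of the rack, where it stands on edge, lay it flat on the bread board and let go, then take its handle again in the way that suits turning. Slide its blade under the bread round and turn it over, without tossing it and without touching the bread with the gripper, so that the bread lies flat on the hot plate with its grilled brown side up. Lay the turner flat on the bread board again, without dropping it, and leave the bowl, the sign and the jar where they stand.

Things in the scene. Friction and masses are not known exactly. Their poses are not given: they have to be found in the camera images.
- turner_handle (a point): Point on the centre line of the turner's round light-wood handle (24 mm thick, 120 mm long), near its middle. Axes of the turner: x toward the blade tip, y across the blade, z out of the blade's upper face, the side on which the handle stands. The handle slopes 12 degrees, rising in +z toward its free end (end to blade: x 0.978, z -0.208), and reaches 55 mm ahead in x and 65 mm behind.
- turner_blade (a point): Centre of the turner's slotted steel blade, 90 x 90 x 2 mm with bevelled front edge, in mid-thickness; axes as at turner_handle, which lies at x -130, z +43 mm from here. The turner weighs about 190 g and rests stably with the blade flat, handle in the air. At the start it stands on edge in the rack, y axis up, handle level toward the robot and bent to the right (z axis to the right).
- bread_center (a point): Centre of the bread round: stiff disc 110 mm in diameter, 18 mm thick, rims rounded at 6 mm, about 110 g, lying in the right half of the hot plate, 5 to 40 mm short of the splash guard. One face is pale and floured, the other brown with dark grill marks. Its z axis is the disc's axis, out of the pale face: up at the start, down once turned.
- hotplate_top (a point): Centre of the hot plate's black glass top, at the surface, 40 mm above the counter. Fixed steel unit, 300 mm deep (x, from the front with knobs to the back) by 400 mm wide (y); z up. Along the back stands a splash guard 43 mm high, inner face 132 mm from here in +x: bread pushed along stops there, and the blade then goes under it until its tip is 30 mm from the guard. Other sides open.
- board_top (a point): Centre of the top face of the fixed wooden bread board, 220 mm (x) by 170 mm (y) and 18 mm thick; z up.
- rack: Fixed dark wooden rack, 120 mm (x) by 90 mm (y), origin at the centre of its underside. The turner's blade stands on its floor, 12 mm above the counter, in a slot 7 mm wide and 43 mm deep along x, 22 mm to the left (+y) of the origin; it comes out straight up. Two dark slates, 130 and 150 mm high, stand to its right and belong to the rack.
- bowl: Bystander: black sauce bowl fixed on a saucer 104 mm in diameter, 53 mm high, with a spoon; origin under its centre.
- sign: Bystander: blank dark sign 100 mm wide and 93 mm high on a small wooden block; origin under its centre.
- jar: Bystander: jar 66 mm in diameter and 85 mm high; origin under its centre.
Things that resemble listed ones, but are neither listed nor needed, are in the scene too. Of the things like the part that bears bread_center, leave any that is turquoise; of the rest the larger one is meant.

How it is judged:
By the outcome, as a careful person would: the job done as asked, in the order asked, and still so for the second after the job is handed in, with the robot touching nothing.
It also fails if it takes over 64 s, if anything falls off the work surface, if the arm or the gripper's body presses on something with over 40 N, if the wrist force passes 120 N, or if a joint passes its speed limit or range.

## Working session

There is one attempt and no reset: what is moved stays moved. The work goes in short steps, Python scripts to look and compute and a tool call to move; the robot and the scene stay as the last step left them, time stands still between calls to the robot, and variables do not carry over. Pictures are saved under pics/ and viewed, about 8 in all and at most 12, crops included, and the job is handed in when it is done.

Besides the shell and the picture viewer there is one more tool, called as name(argument=value, ...) on one line, values as JSON. carry_out: Moves the arm, as the interface text tells. Its arguments: {"type":"object","properties":{"motion":{"type":"array"},"hand":{"type":"number"},"grip_force":{"type":"number"}},"required":["motion"]}

```bash
mkdir -p pics; ls; cat > h.py <<'E'
import numpy as np, cv2
from scipy.spatial.transform import Rotation as R
from plant import monitor, snapshot, workorder, finder
np.set_printoptions(precision=4,suppress=True)
def save(p,n): cv2.imwrite('pics/'+n,p['frame'][:,:,::-1])
def cloud(p,mask=None,st=None):
    "world points of masked pixels"
    z=p['range_z']; m=(z>0) if mask is None else (mask&(z>0))
    v,u=np.nonzero(m); K=np.array([[p['fx'],0,p['cx']],[0,p['fy'],p['cy']],[0,0,1.]])
    n=cv2.undistortPoints(np.stack([u,v],1).astype(float)[:,None],K,np.array(p['D'],float))[:,0]
    c=np.c_[n,np.ones(len(n))]*z[v,u][:,None]
    if 'rvec' in p:
        Rm=cv2.Rodrigues(np.array(p['rvec'],float))[0]; w=(c-np.array(p['tvec']).ravel())@Rm
    else:
        H=np.array(p['hand_eye']); t=c@H[:3,:3].T+H[:3,3]
        w=R.from_quat(st['eef_rot']).apply(t)+np.array(st['tool_pos'])
    return w,u,v
E
cat > a.py <<'E'
from h import *
st=monitor.get_state(); print({k:np.round(st[k],3) for k in('clock','tool_pos','eef_rot','opening')})
for c in('scene','top'):
    p=snapshot(c); save(p,c+'0.png'); np.savez(c+'0.npz',**{k:p[k] for k in p})
    for t in('turner_handle','turner_blade','bread_center','hotplate_top','board_top','rack','bowl','sign','jar'):
        try: r=finder.masks_of(p,t)
        except Exception as e: print(t,e); continue
        for d in r[:4]:
            w,u,v=cloud(p,d['pixels'])
            if len(w): print(c,t,round(d['p'],2),np.round(d['extent']),'med',np.median(w,0),'lo',np.percentile(w,3,0),'hi',np.percentile(w,97,0))
E
python3 a.py
```

```text
pics
{'clock': np.float64(0.0), 'tool_pos': array([ 0.203, -0.59 ,  0.302]), 'eef_rot': array([ 0.986,  0.165, -0.   , -0.001]), 'opening': np.float64(1.0)}
scene turner_handle 0.73 [109. 198. 137. 254.] med [ 0.5317 -0.3796  0.0659] lo [ 0.45   -0.4192  0.0017] hi [ 0.6631 -0.3186  0.1031]
scene turner_blade 0.84 [110. 198. 136. 257.] med [ 0.5454 -0.3749  0.0652] lo [ 0.4484 -0.4169  0.0014] hi [ 0.6672 -0.3147  0.105 ]
scene turner_blade 0.46 [280. 216. 319. 244.] med [0.6273 0.1233 0.0596] lo [0.5777 0.0762 0.0508] hi [0.6684 0.1711 0.0638]
scene bread_center 0.81 [317. 154. 349. 178.] med [0.327  0.2916 0.0196] lo [0.2726 0.2443 0.0038] hi [0.3702 0.3382 0.0247]
scene bread_center 0.73 [325. 283. 353. 310.] med [0.8229 0.208  0.0141] lo [0.7879 0.1756 0.0073] hi [0.8541 0.2421 0.0184]
scene bread_center 0.71 [279. 216. 318. 244.] med [0.6267 0.1227 0.0596] lo [0.5748 0.0755 0.0456] hi [0.6682 0.171  0.0637]
scene hotplate_top 0.9 [259. 177. 409. 267.] med [0.5903 0.2363 0.0421] lo [0.4304 0.036  0.0201] hi [0.7166 0.4094 0.0835]
scene board_top 0.96 [167. 199. 230. 264.] med [ 0
[... 1734 characters left out ...]
 214.] med [ 0.6434 -0.3337  0.0899] lo [ 0.5815 -0.3797  0.0079] hi [ 0.6938 -0.2972  0.1627]
top board_top 0.42 [331. 128. 374. 164.] med [ 0.7657 -0.1329  0.0388] lo [ 0.7251 -0.1759  0.0049] hi [ 0.811  -0.0896  0.0567]
top rack 0.96 [401. 153. 448. 216.] med [ 0.642  -0.3346  0.0844] lo [ 0.5787 -0.3833  0.0061] hi [ 0.6965 -0.297   0.1631]
top bowl 0.95 [331. 127. 365. 166.] med [ 0.7673 -0.1338  0.0389] lo [ 0.7262 -0.1754  0.0055] hi [ 0.8109 -0.0912  0.0559]
top sign 0.83 [264. 134. 297. 151.] med [0.7816 0.0609 0.0516] lo [0.769  0.0155 0.0006] hi [0.7932 0.1062 0.0957]
top jar 0.88 [103. 210. 138. 238.] med [0.5544 0.5096 0.0825] lo [0.5275 0.4889 0.0177] hi [0.5814 0.5452 0.0895]
```

```bash
python3 -c "
import cv2,numpy as np
a=cv2.imread('pics/scene0.png')[130:330,70:470];b=cv2.imread('pics/top0.png')[100:340,90:490]
im=np.vstack([cv2.resize(a,(600,300),interpolation=3),cv2.resize(b[:200],(600,300),interpolation=3)])
cv2.imwrite('pics/c1.png',im)"
```

```text
(no output)
```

View pics/c1.png

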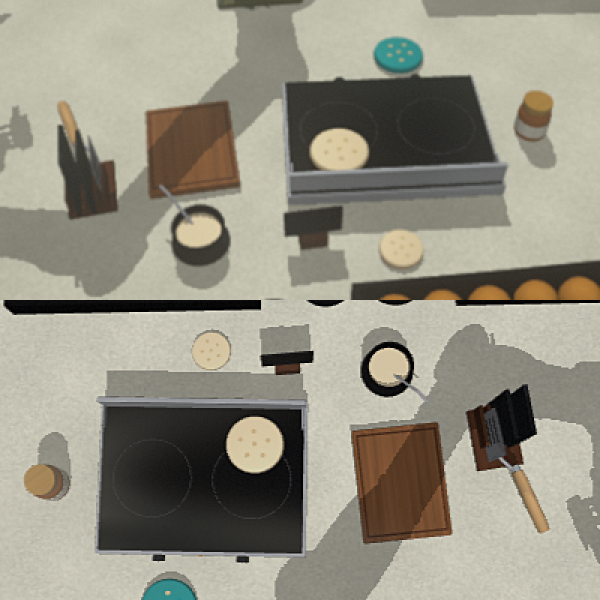

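View pics/top0.png

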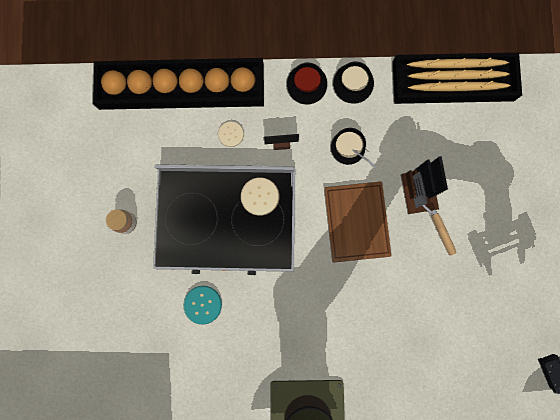

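The wanted bread is the large pale round at top (260,196). The look-alikes are the small pale round at (231,133) and the turquoise one at (203,305). There is only one turner, with its handle at (442,230). Next I get exact poses and test a kinematic model to plan reachability.

```bash
cat > b.py <<'E'
from h import *
import itertools
def rect(w): 
    r=cv2.minAreaRect(w[:,:2].astype(np.float32)); return np.array(r[0]),np.array(r[1]),r[2]
for c in('scene','top'):
    p=dict(np.load(c+'0.npz',allow_pickle=True)); p={k:(v if v.shape else v.item()) for k,v in p.items()}
    w,u,v=cloud(p); f=p['frame'][v,u].astype(int)
    hsv=cv2.cvtColor(p['frame'],cv2.COLOR_RGB2HSV)[v,u].astype(int)
    # handle
    m=(w[:,0]>.4)&(w[:,0]<.6)&(w[:,1]<-.3)&(w[:,1]>-.46)&(w[:,2]>.035)&(w[:,2]<.1)&(hsv[:,1]>80)
    h=w[m]; 
    if len(h)>5:
        mu=h.mean(0); d=np.linalg.svd(h-mu)[2][0]; d*=np.sign(d[0]); t=(h-mu)@d
        print(c,'handle',len(h),mu,d,t.min(),t.max(),'ends',mu+d*t.min(),mu+d*t.max(),'zmax',np.percentile(h[:,2],95))
    # plate black glass
    m=(w[:,0]>.38)&(w[:,0]<.75)&(w[:,1]<.48)&(w[:,1]>.0)&(w[:,2]>.033)&(w[:,2]<.047)
    print('plate',rect(w[m]),np.median(w[m,2]))
    m=(w[:,0]>.6)&(w[:,0]<.75)&(w[:,1]<.48)&(w[:,1]>.0)&(w[:,2]>.075)&(w[:,2]<.09)
    print('guard',rect(w[m]))
    m=(w[:,0]>.5)&(w[:,0]<.69)&(w[:,1]<.2)&(w[:,1]>.03)&(w[:,2]>.054)&(w[:,2]<.066)&(hsv[:,2]>120)
    print('bread',cv2.minEnclosingCircle(w[m,:2].astype(np.float32)))
    m=(w[:,0]>.4)&(w[:,0]<.7)&(w[:,1]<-.03)&(w[:,1]>-.27)&(w[:,2]>.013)&(w[:,2]<.026)&(hsv[:,1]>90)
    print('board',rect(w[m]))
    m=(w[:,0]>.55)&(w[:,0]<.75)&(w[:,1]<-.27)&(w[:,1]>-.42)&(w[:,2]>.03)
    for lo,hi in((.035,.06),(.08,.105),(.11,.2)):
        k=m&(w[:,2]>lo)&(w[:,2]<hi); print('rackz',lo,k.sum(),rect(w[k]) if k.sum()>5 else '')
st=monitor.get_state(); q0=np.array(st['q']); print(q0)
def fk(q):
    T=np.eye(4); hp=np.pi/2
    for (al,a,d),th in zip([(0,0,.267),(-hp,0,0),(hp,0,.293),(hp,.0525,0),(hp,.0775,.3425),(hp,0,0),(-hp,.076,.097)],q):
        ca,sa,ct,s=np.cos(al),np.sin(al),np.cos(th),np.sin(th)
        T=T@np.array([[ct,-s,0,a],[s*ca,ct*ca,-sa,-d*sa],[s*sa,ct*sa,ca,d*ca],[0,0,0,1]])
    return T
R0=R.from_quat(st['eef_rot']).as_matrix(); res=[]
for sg in itertools.product([1,-1],repeat=7):
    T=fk(q0*sg); res.append((np.arccos(np.clip(T[:3,2]@R0[:,2],-1,1)),sg,T[:3,3],R.from_matrix(T[:3,:3].T@R0).as_rotvec()))
for r in sorted(res,key=lambda r:r[0]+ (np.linalg.norm((r[2]-st['tool_pos'])[:2])))[:8]: print(r)
E
python3 b.py
```

```text
scene handle 171 [ 0.5071 -0.391   0.0659] [0.9421 0.3351 0.0071] -0.05304580656546623 0.06348474639855908 ends [ 0.4571 -0.4088  0.0655] [ 0.5669 -0.3697  0.0663] zmax 0.07010083057786917
plate (array([0.5617, 0.2262]), array([0.4   , 0.3173]), 88.01644134521484) 0.041764109466601945
guard (array([0.7028, 0.2209]), array([0.3871, 0.0163]), 87.77297973632812)
bread ((0.6372612714767456, 0.10336387902498245), 0.0787486806511879)
board (array([ 0.5521, -0.1565]), array([0.2244, 0.1657]), 4.925632953643799)
rackz 0.035 406 (array([ 0.6257, -0.3432]), array([0.1554, 0.0753]), 3.4381144046783447)
rackz 0.08 194 (array([ 0.6447, -0.3409]), array([0.1165, 0.0448]), 3.3600242137908936)
rackz 0.11 426 (array([ 0.6572, -0.3486]), array([0.095 , 0.0365]), 7.525973796844482)
top handle 348 [ 0.5049 -0.3864  0.0635] [0.9229 0.3849 0.0119] -0.06080478997111501 0.09013800179140881 ends [ 0.4488 -0.4098  0.0628] [ 0.5881 -0.3517  0.0646] zmax 0.06917934238779774
plate (array([0.5544, 0.227 ]), array([0.3999, 0.3022]), 88.78085327148438) 0.04022730965634514
guard (array([0.7015, 0.2222]), array([0.38
[... 854 characters left out ...]
.207 ]), array([-0.0098,  0.0073, -1.6398]))
(np.float64(0.010917278253028989), (-1, 1, 1, 1, 1, 1, -1), array([ 0.0871, -0.6076,  0.207 ]), array([-0.0087,  0.0099, -2.07  ]))
(np.float64(0.24677449489697123), (-1, 1, -1, 1, 1, 1, 1), array([ 0.2771, -0.5478,  0.2081]), array([-0.1964, -0.1795, -1.3293]))
(np.float64(0.24677449489697123), (-1, 1, -1, 1, 1, 1, -1), array([ 0.2771, -0.5478,  0.2081]), array([-0.2438, -0.1414, -1.7567]))
(np.float64(0.2467999528293476), (-1, 1, 1, 1, -1, 1, 1), array([ 0.0782, -0.6089,  0.2081]), array([ 0.1272,  0.2375, -1.4346]))
(np.float64(0.2467999528293476), (-1, 1, 1, 1, -1, 1, -1), array([ 0.0782, -0.6089,  0.2081]), array([ 0.1862,  0.218 , -1.8619]))
```

```bash
cat >> h.py <<'E'
import json,os
def log():
    st=monitor.get_state(); open('log.txt','a').write(json.dumps([list(map(float,st[k])) for k in('q','tool_pos','eef_rot')])+'\n'); return st
def rows(pos,M,n,st=None,frm=None):
    "n equal rows from the present (or given) pose to TCP pos / rotation matrix M"
    if frm is None:
        st=st or log(); p=np.array(st['tool_pos']); r=R.from_quat(st['eef_rot'])
    else: p,r=np.array(frm[0]),R.from_matrix(frm[1])
    r1=R.from_matrix(M); dv=(r.inv()*r1).as_rotvec(); out=[]
    for i in range(n):
        tp=p+(np.array(pos)-p)*(1/(n-i)); s=r.inv().apply(tp-p)*100
        rv=(r.inv()*r1).as_rotvec()/(n-i)
        row=np.r_[np.round(s,2),np.round(rv,3)]; out.append(row)
        p=p+r.apply(row[:3]/100); r=r*R.from_rotvec(row[3:])
    a=np.array(out); print('max shift cm %.1f rot %.3f'%(np.linalg.norm(a[:,:3],axis=1).max(),np.linalg.norm(a[:,3:],axis=1).max()))
    for x in out: print(', '.join('%g'%k for k in x)+',')
    return p,r.as_matrix()
def frame(h,a):
    "tool rotation: x along h, z along a"
    h=np.array(h,float);a=np.array(a,float);a/=np.linalg.norm(a);h=h-a*(a@h);h/=np.linalg.norm(h)
    return np.c_[h,np.cross(a,h),a]
E
cat > c.py <<'E'
from h import *
th=np.radians(19.4); h=np.array([np.cos(th),np.sin(th),0]); n=np.array([-h[1],h[0],0]); b=np.radians(45)
a=np.cos(b)*np.array([0,0,-1])+np.sin(b)*n
g=np.array([.514,-.3885,.057]); M=frame(h,a)
f=rows(g-.145*a,M,8); f=rows(g-.045*a,M,4,frm=f); print(f)
E
python3 c.py
```

```text
max shift cm 4.8 rot 0.099
4.5, 0.15, 1.79, 0.098, -0, -0.001,
4.5, 0.33, 1.77, 0.098, -0, -0.001,
4.5, 0.51, 1.72, 0.098, -0, -0.001,
4.5, 0.68, 1.67, 0.098, -0, -0.001,
4.5, 0.84, 1.59, 0.098, -0.001, -0,
4.5, 1, 1.5, 0.098, -0, -0.001,
4.5, 1.14, 1.39, 0.099, -0.001, -0,
4.5, 1.27, 1.27, 0.098, -0, -0.001,
max shift cm 2.5 rot 0.000
-0, -0, 2.5, 0, -0, 0,
-0, -0, 2.5, 0, -0, 0,
-0, -0, 2.5, 0, -0, 0,
-0, -0, 2.5, 0, -0, 0,
(array([ 0.5246, -0.4185,  0.0888]), array([[ 0.9433,  0.235 , -0.2344],
       [ 0.332 , -0.6673,  0.6668],
       [ 0.0003, -0.7068, -0.7074]]))
```

carry_out(motion=[4.5, 0.15, 1.8, 0.098, 0, 0, 4.5, 0.33, 1.8, 0.098, 0, 0, 4.5, 0.5, 1.7, 0.098, 0, 0, 4.5, 0.7, 1.7, 0.098, 0, 0, 4.5, 0.85, 1.6, 0.098, 0, 0, 4.5, 1, 1.5, 0.098, 0, 0, 4.5, 1.15, 1.4, 0.098, 0, 0, 4.5, 1.25, 1.25, 0.098, 0, 0], hand=5, grip_force=30)

```text
clock: 2.0
tool_pos: [0.5427, -0.4892, 0.1621]
eef_rot: [0.915, 0.153, -0.061, -0.369]
contact_force: [0.8, -1.3, -0.0]
opening: 0.568
```

```bash
cat > d.py <<'E'
from h import *
st=log(); print(st['q'],st['tool_pos'],st['contact_force'])
p=snapshot('wrist'); save(p,'w1.png')
w,u,v=cloud(p,None,st); hsv=cv2.cvtColor(p['frame'],cv2.COLOR_RGB2HSV)[v,u].astype(int)
m=(w[:,0]>.4)&(w[:,0]<.6)&(w[:,1]<-.3)&(w[:,1]>-.46)&(w[:,2]>.035)&(w[:,2]<.1)&(hsv[:,1]>80)&(hsv[:,2]>90)
h=w[m]; print(len(h)); mu=h.mean(0); d=np.linalg.svd(h-mu,full_matrices=False)[2][0]; d*=np.sign(d[0]); t=(h-mu)@d
print(mu,d,'ends',mu+d*t.min(),mu+d*t.max(),'zmax',np.percentile(h[:,2],97))
E
python3 d.py
```

```text
[ 0.8172  1.4223 -0.252   0.3725 -0.1366  2.0238 -0.5662] [ 0.5427 -0.4892  0.1621] [ 0.7832 -1.2595 -0.0139]
4470
[ 0.5115 -0.394   0.0609] [0.9261 0.377  0.0125] ends [ 0.4509 -0.4187  0.06  ] [ 0.5631 -0.3731  0.0615] zmax 0.06628832168015528
```

View pics/w1.png

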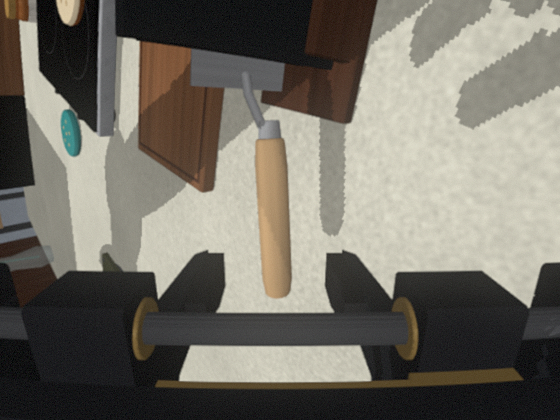

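The wrist view shows the handle centred between the fingers, at columns 258–290. Its free end is at row 295 and the ferrule at row 130. The heading is about 22°.

```bash
cat > c.py <<'E'
from h import *
th=np.radians(21.5); h=np.array([np.cos(th),np.sin(th),0]); n=np.array([-h[1],h[0],0]); b=np.radians(45)
a=np.cos(b)*np.array([0,0,-1])+np.sin(b)*n
g=np.array([.510,-.388,.056]); M=frame(h,a)
f=rows(g-.10*a,M,3); f=rows(g-.045*a,M,3,frm=f); print(f)
E
python3 c.py
```

```text
max shift cm 1.4 rot 0.015
0.03, -0.18, 1.4, 0.003, -0.011, -0.01,
0.05, -0.18, 1.4, 0.003, -0.01, -0.01,
0.07, -0.18, 1.4, 0.003, -0.01, -0.009,
max shift cm 1.8 rot 0.000
-0, -0, 1.83, 0, -0, -0,
-0, -0, 1.84, 0, -0, -0,
-0.01, -0, 1.83, 0, -0, -0,
(array([ 0.5216, -0.4176,  0.0878]), array([[ 0.9306,  0.2591, -0.2586],
       [ 0.366 , -0.6583,  0.6578],
       [ 0.0002, -0.7068, -0.7075]]))
```

carry_out(motion=[0.05, -0.18, 1.4, 0.003, -0.01, -0.01, 0.05, -0.18, 1.4, 0.003, -0.01, -0.01, 0.05, -0.18, 1.4, 0.003, -0.01, -0.01, 0, 0, 1.85, 0, 0, 0, 0, 0, 1.85, 0, 0, 0, 0, 0, 1.8, 0, 0, 0, 0, 0, 0, 0, 0, 0])

```text
clock: 2.92
tool_pos: [0.517, -0.422, 0.0962]
eef_rot: [0.91, 0.171, -0.071, -0.371]
contact_force: [0.1, -0.0, 0.2]
opening: 0.568
```

carry_out(motion=[0, 0, 0, 0, 0, 0, 0, 0, 0, 0, 0, 0, 0, 0, 0, 0, 0, 0, 0, 0, 0, 0, 0, 0, 0, 0, 0, 0, 0, 0, 0, 0, 0, 0, 0, 0], hand=0, grip_force=35)

```text
clock: 3.68
tool_pos: [0.5177, -0.423, 0.0969]
eef_rot: [0.91, 0.171, -0.07, -0.37]
contact_force: [-0.3, -1.1, -0.6]
opening: 0.26
```

```bash
cat > e.py <<'E'
from h import *
st=log(); print(st['clock'],st['q'],st['tool_pos'],R.from_quat(st['eef_rot']).as_matrix(),st['contact_force'],st['opening'])
E
python3 e.py
```

```text
3.675 [ 0.8197  1.3374 -0.2663  0.8324 -0.1061  1.6667 -0.5083] [ 0.5177 -0.423   0.0969] [[ 0.9317  0.2601 -0.2536]
 [ 0.3633 -0.6672  0.6503]
 [-0.0001 -0.698  -0.7161]] [-0.2826 -1.0946 -0.6466] 0.26032044888847866
```

carry_out(motion=[0, -0.7, -0.72, 0, 0, 0, 0, -1.4, -1.43, 0, 0, 0, 0, -1.75, -1.8, 0, 0, 0, 0, -2.1, -2.15, 0, 0, 0, 0, -2.1, -2.15, 0, 0, 0, 0, -1.4, -1.43, 0, 0, 0])

```text
clock: 4.42
tool_pos: [0.5183, -0.4229, 0.2357]
eef_rot: [0.911, 0.172, -0.069, -0.369]
contact_force: [0.9, -1.2, -2.1]
opening: 0.263
```

```bash
cat > k.py <<'E'
from h import *
hp=np.pi/2; S=np.array([-1,1,-1,1,-1,1,-1])
AL=[0,-hp,hp,hp,hp,hp,-hp]
def basis(q):
    "rotation and 3x8 position basis for d1,d3,a4,a5,d5,a7,d7"
    Rm=np.eye(3); B=np.zeros((3,7)); q=np.array(q)*S
    for i in range(7):
        if i==3: B[:,2]+=Rm[:,0]
        if i==4: B[:,3]+=Rm[:,0]
        if i==6: B[:,5]+=Rm[:,0]
        c,s=np.cos(AL[i]),np.sin(AL[i]); Rm=Rm@np.array([[1,0,0],[0,c,-s],[0,s,c]])
        if i==0: B[:,0]+=Rm[:,2]
        if i==2: B[:,1]+=Rm[:,2]
        if i==4: B[:,4]+=Rm[:,2]
        if i==6: B[:,6]+=Rm[:,2]
        c,s=np.cos(q[i]),np.sin(q[i]); Rm=Rm@np.array([[c,-s,0],[s,c,0],[0,0,1]])
    return Rm@np.array([[0,1,0],[-1,0,0],[0,0,1.]]),B
L=[json.loads(l) for l in open('log.txt')]
P=[np.zeros(0)]
def fit(verbose=0):
    A=[];b=[];e=[]
    for q,p,r in L:
        Rm,B=basis(q); A.append(B); b.append(p); e.append(np.linalg.norm(R.from_matrix(Rm.T@R.from_quat(r).as_matrix()).as_rotvec()))
    A=np.vstack(A); b=np.hstack(b); pr=np.array([.267,.293,.0525,.0775,.3425,.076,.2])
    lam=.01
    x=np.linalg.lstsq(np.vstack([A,lam*np.eye(7)]),np.r_[b,lam*pr],rcond=None)[0]
    if verbose: print('roterr',np.round(e,3)); print('params',x,'res',(A@x-b).reshape(-1,3))
    return x
if __name__=='__main__': fit(1)
E
python3 e.py; python3 k.py
```

```text
4.425 [ 0.8218  1.1731 -0.2761  0.8262 -0.1408  1.8235 -0.5624] [ 0.5183 -0.4229  0.2357] [[ 0.9315  0.2624 -0.2518]
 [ 0.3636 -0.668   0.6493]
 [ 0.0021 -0.6964 -0.7177]] [ 0.9134 -1.2372 -2.0898] 0.26285068217470003
roterr [0.011 2.397 2.427 1.477 1.489]
params [ 0.2332  0.8033  0.4678 -0.3107  0.0329 -0.0536 -0.0104] res [[ 0.0636  0.0043  0.0101]
 [-0.0066 -0.0138 -0.0208]
 [-0.0054 -0.0156 -0.0229]
 [-0.034   0.0009  0.0351]
 [-0.0235 -0.0094 -0.0014]]
```

```bash
cat > k2.py <<'E'
from h import *
import itertools
L=[json.loads(l) for l in open('log.txt')]
Q=np.array([l[0] for l in L]); RM=R.from_quat([l[2] for l in L]).as_matrix()
ax=[np.array(s)*v for s in np.eye(3) for v in(1,-1)]
E=[[R.from_rotvec(np.outer(Q[:,i],a)).as_matrix() for a in ax] for i in range(7)]
res=[]
def rec(i,cur,seq):
    if i==7:
        D=np.einsum('nji,njk->nik',cur,RM); e=np.abs(D-D[0]).max(); res.append((e,seq)); return
    for k in range(6):
        if i==0 and k<4: continue
        if seq and k//2==seq[-1]//2: continue
        rec(i+1,cur@E[i][k],seq+[k])
rec(0,np.tile(np.eye(3),(len(Q),1,1)),[])
N=['x','-x','y','-y','z','-z']
res.sort(key=lambda r:r[0])
for e,s in res[:12]: print(round(e,4),[N[k] for k in s])
print(Q)
E
python3 k2.py
```

```text
0.0 ['-z', 'y', '-z', 'y', '-z', 'y', '-z']
0.1162 ['-z', 'y', '-x', 'y', '-x', 'y', 'x']
0.1178 ['-z', 'y', '-x', 'y', '-z', 'y', '-z']
0.1459 ['-z', 'y', '-z', 'y', '-x', 'y', 'x']
0.1664 ['-z', 'y', 'x', 'y', '-x', 'y', 'x']
0.1691 ['-z', 'y', 'x', 'y', '-z', 'y', '-z']
0.1868 ['-z', 'y', 'z', 'y', '-x', 'y', 'x']
0.1951 ['z', 'x', '-z', 'x', '-y', 'x', 'z']
0.196 ['z', '-y', '-x', '-y', 'z', '-y', 'x']
0.2012 ['-z', '-x', '-y', '-x', 'y', 'z', '-y']
0.2092 ['-z', 'y', '-x', 'y', 'x', 'y', '-z']
0.2107 ['-z', 'y', 'x', 'z', 'y', 'z', 'y']
[[ 1.2728  0.6891 -0.1946  1.5653  0.1573  0.9025 -0.2151]
 [ 0.8172  1.4223 -0.252   0.3725 -0.1366  2.0238 -0.5662]
 [ 0.8114  1.4401 -0.2543  0.3574 -0.1395  2.0283 -0.5681]
 [ 0.8197  1.3374 -0.2663  0.8324 -0.1061  1.6667 -0.5083]
 [ 0.8218  1.1731 -0.2761  0.8262 -0.1408  1.8235 -0.5624]]
```

```bash
cat > k.py <<'E'
from h import *
from scipy.optimize import least_squares
AX=np.array([[0,0,-1],[0,1,0]]*3+[[0,0,-1.]])
LO=np.array([-3.01,-.46,-1.47,.13,-1,.04,-2.66]);HI=np.array([3.01,2.08,1.51,2.56,4.14,2.09,2.66])
def chain(q):
    Rm=np.eye(3); o=[]
    for i in range(7):
        Rm=Rm@cv2.Rodrigues(AX[i]*q[i])[0]; o.append(Rm)
    # params: d1, z3, x3(elbow before), x4(after elbow), z5, x6, z7
    B=np.c_[[0,0,1.],o[2][:,2],o[2][:,0],o[3][:,0],o[4][:,2],o[5][:,0],o[6][:,2]]
    return Rm,B
L=[json.loads(l) for l in open('log.txt')]
RE=chain(L[0][0])[0].T@R.from_quat(L[0][2]).as_matrix()
def fit():
    A=np.vstack([chain(l[0])[1] for l in L]); b=np.hstack([l[1] for l in L]); pr=np.array([.33,.35,0,0,.4,0.05,.25]); lam=np.array([.02,.02,.1,.1,.02,.1,.02])
    x=np.linalg.lstsq(np.vstack([A,np.diag(lam)]),np.r_[b,lam*pr],rcond=None)[0]; return x,(A@x-b).reshape(-1,3)
PX,RES=fit()
def fk(q): Rm,B=chain(q); return B@PX,Rm@RE
def ik(p,M,q0,w=.02):
    def f(q):
        a,b=fk(q); return np.r_[(a-p)*10,R.from_matrix(b.T@M).as_rotvec()*3,w*(q-q0)]
    s=least_squares(f,np.clip(q0,LO+.01,HI-.01),bounds=(LO,HI)); a,b=fk(s.x)
    return s.x,np.linalg.norm(a-p),np.linalg.norm(R.from_matrix(b.T@M).as_rotvec())
if __name__=='__main__': print(PX); print(RES); print(RE)
E
python3 k.py
```

```text
[ 0.1804  0.6216 -0.044  -0.089   0.2986  0.0335  0.2738]
[[ 0.0154  0.017  -0.005 ]
 [-0.002   0.0089 -0.004 ]
 [-0.0014  0.0078 -0.0046]
 [ 0.0202 -0.0152  0.0036]
 [-0.0007  0.0025  0.01  ]]
[[ 0. -1. -0.]
 [ 1.  0. -0.]
 [ 0. -0.  1.]]
```

```bash
cat > g.py <<'E'
from h import *
th=np.radians(21.3-12); c,s=np.cos(th),np.sin(th)
T0=np.array([[c,0,s],[s,0,-c],[0,1,0.]])   # turner axes in rack
M0=np.array([[.9317,.2601,-.2536],[.3633,-.6672,.6503],[-.0001,-.698,-.7161]])
TM=T0.T@M0                                   # tool in turner
off=M0.T@(np.array([.510,-.388,.056])-[.5177,-.423,.0969]) # handle point in tool
def tool(hp,psi,roll=0,pitch=0):
    T=(R.from_euler('z',psi,degrees=True)*R.from_euler('x',roll,degrees=True)*R.from_euler('y',pitch,degrees=True)).as_matrix()
    M=T@TM; return np.array(hp)-M@off,M
E
cat > c.py <<'E'
from g import *
print(off)
p,M=tool([.47,-.15,.16],5); print(p,M)
rows(p,M,16)
E
python3 c.py
```

```text
[0.0055 0.0032 0.054 ]
[ 0.4684 -0.1091  0.1958] [[ 0.9745  0.2091 -0.0822]
 [ 0.0852 -0.6824 -0.726 ]
 [-0.208   0.7005 -0.6827]]
max shift cm 2.0 rot 0.099
0.42, -1.22, 1.53, -0.095, -0.015, 0.019,
0.42, -1.37, 1.4, -0.095, -0.015, 0.019,
0.41, -1.5, 1.26, -0.095, -0.015, 0.019,
0.4, -1.62, 1.11, -0.095, -0.015, 0.02,
0.38, -1.73, 0.94, -0.095, -0.015, 0.019,
0.36, -1.81, 0.77, -0.095, -0.015, 0.02,
0.34, -1.88, 0.59, -0.095, -0.015, 0.02,
0.3, -1.94, 0.4, -0.095, -0.015, 0.019,
0.27, -1.97, 0.21, -0.095, -0.015, 0.02,
0.23, -1.99, 0.02, -0.095, -0.015, 0.02,
0.19, -1.98, -0.18, -0.095, -0.015, 0.019,
0.15, -1.96, -0.37, -0.095, -0.014, 0.02,
0.11, -1.92, -0.55, -0.095, -0.015, 0.019,
0.06, -1.86, -0.74, -0.095, -0.014, 0.02,
0.02, -1.79, -0.91, -0.095, -0.015, 0.019,
-0.04, -1.69, -1.07, -0.096, -0.014, 0.02,
```

carry_out(motion=[0.42, -1.2, 1.5, -0.095, -0.015, 0.019, 0.42, -1.4, 1.4, -0.095, -0.015, 0.019, 0.41, -1.5, 1.3, -0.095, -0.015, 0.019, 0.4, -1.6, 1.1, -0.095, -0.015, 0.02, 0.4, -1.7, 0.95, -0.095, -0.015, 0.02, 0.35, -1.8, 0.75, -0.095, -0.015, 0.02, 0.35, -1.9, 0.6, -0.095, -0.015, 0.02, 0.3, -1.95, 0.4, -0.095, -0.015, 0.02])

```text
clock: 5.42
tool_pos: [0.4928, -0.2648, 0.2132]
eef_rot: [0.987, 0.136, -0.082, 0.011]
contact_force: [0.3, 0.4, -2.6]
opening: 0.26
```

```bash
python3 e.py; python3 k.py; python3 c.py|tail -8
```

```text
5.425 [ 0.3697  0.7652 -0.0089  1.7603  0.1514  0.7553 -1.0525] [ 0.4928 -0.2648  0.2132] [[ 0.9499  0.2695 -0.1583]
 [ 0.2659 -0.963  -0.044 ]
 [-0.1643 -0.0003 -0.9864]] [ 0.2554  0.4245 -2.5512] 0.25999486932453475
[ 0.1892  0.6559 -0.0187 -0.0722  0.3024  0.0763  0.2788]
[[ 0.0083  0.0235 -0.0058]
 [ 0.0001  0.0093 -0.0096]
 [ 0.0006  0.0084 -0.0106]
 [ 0.0196 -0.0113  0.0035]
 [ 0.0006  0.0016  0.0149]
 [ 0.0006  0.0016  0.0149]
 [ 0.0198  0.0299 -0.0072]]
[[ 0. -1. -0.]
 [ 1.  0. -0.]
 [ 0. -0.  1.]]
0.05, -0.95, -0.29, -0.047, -0.007, 0.01,
0.04, -0.93, -0.33, -0.048, -0.007, 0.009,
0.03, -0.92, -0.38, -0.047, -0.007, 0.01,
0.02, -0.9, -0.42, -0.048, -0.007, 0.009,
0, -0.87, -0.46, -0.047, -0.007, 0.01,
-0.01, -0.85, -0.51, -0.048, -0.008, 0.009,
-0.02, -0.83, -0.55, -0.047, -0.007, 0.01,
-0.02, -0.8, -0.58, -0.048, -0.008, 0.009,
```

carry_out(motion=[0.27, -2, 0.2, -0.095, -0.015, 0.02, 0.23, -2, 0, -0.095, -0.015, 0.02, 0.2, -2, -0.2, -0.095, -0.015, 0.02, 0.15, -1.95, -0.37, -0.095, -0.015, 0.02, 0.1, -1.9, -0.55, -0.095, -0.015, 0.02, 0.05, -1.85, -0.75, -0.095, -0.015, 0.02, 0, -1.8, -0.9, -0.095, -0.015, 0.02, 0, -1.7, -1.05, -0.095, -0.015, 0.02])

```text
clock: 6.42
tool_pos: [0.4689, -0.1066, 0.1928]
eef_rot: [0.914, 0.079, -0.082, 0.39]
contact_force: [0.5, 0.0, -2.0]
opening: 0.259
```

```bash
python3 - <<'E'
s=open('k.py').read()
a=s.index('    B=np.c_'); b=s.index('    return Rm,B')
s=s[:a]+"    B=np.c_[[0,0,1.],o[2][:,2],o[2][:,0],o[3][:,0],o[4][:,2],o[5][:,0],o[6][:,2],o[1][:,1],o[3][:,1],o[5][:,1]]\n"+s[b:]
s=s.replace("0,0,.4,0.05,.25])","0,0,.4,0.05,.25,0,0,0])").replace(".02,.1,.02])","0.02,.1,.02,.1,.1,.1])*.1")
open('k.py','w').write(s)
E
python3 e.py; python3 k.py; python3 - <<'E'
from g import *
p=snapshot('scene'); save(p,'s2.png')
cv2.imwrite('pics/s2c.png',cv2.resize(p['frame'][150:310,80:300,::-1],(770,560),interpolation=3))
p,M=tool([.47,-.15,.16],5);rows(p,M,1)
E
```

```text
6.425 [-0.6686  1.0363  0.7392  2.1001  0.3948  0.436  -1.9304] [ 0.4689 -0.1066  0.1928] [[ 0.9743  0.2074 -0.0881]
 [ 0.08   -0.6838 -0.7253]
 [-0.2107  0.6996 -0.6828]] [ 0.4839  0.0155 -1.9858] 0.2588729913796841
[ 0.3469  0.5634  0.     -0.      0.3449  0.0001  0.262  -0.0187 -0.0267
 -0.0006]
[[ 0.  0. -0.]
 [-0. -0.  0.]
 [-0. -0.  0.]
 [-0.  0. -0.]
 [ 0. -0.  0.]
 [ 0. -0.  0.]
 [-0.  0. -0.]
 [-0.  0. -0.]
 [ 0.  0.  0.]]
[[ 0. -1. -0.]
 [ 1.  0. -0.]
 [ 0. -0.  1.]]
max shift cm 1.0 rot 0.008
-0.28, 0.92, 0.13, -0, 0.003, 0.007,
```

View pics/s2c.png

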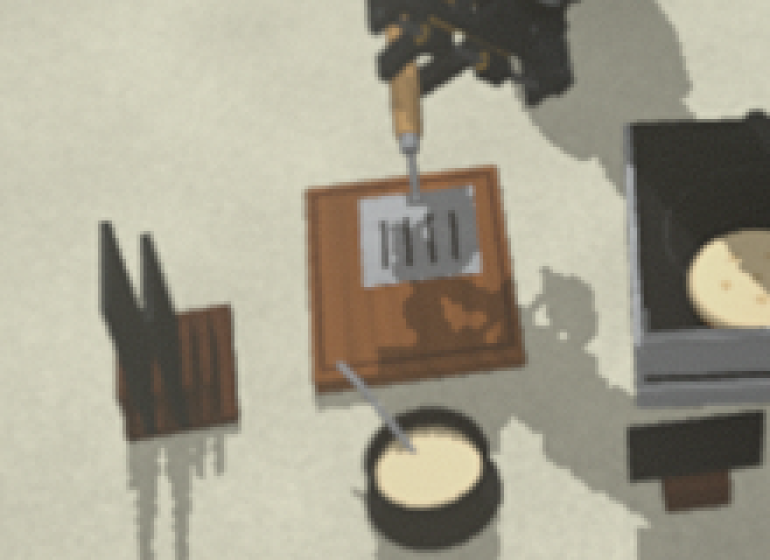

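The scene crop shows the turner held level over the board, with its blade at about (420,235). The kinematic fit is now exact, so I can check reachability for placing and for the second grasp.

```bash
cat > scan.py <<'E'
from k import *
h=np.array([.978,0,-.208]); up=np.array([.208,0,.978])
def TMof(rho,tau):
    M=np.c_[h,np.cross(-up,h),-up]
    return R.from_rotvec(h*np.radians(rho)).as_matrix()@M@R.from_euler('y',-tau,degrees=True).as_matrix()
def Tt(psi,roll=0,pitch=0): return (R.from_euler('z',psi,degrees=True)*R.from_euler('x',roll,degrees=True)*R.from_euler('y',pitch,degrees=True)).as_matrix()
def pose(hp,T,rho,tau,s,back=.045):
    M=T@TMof(rho,tau); return np.array(hp)+T@h*s-M[:,2]*back,M
def low(p,M,opn=.012):
    c=[[x,y,0] for x in(-.0375,.0375) for y in(-.0935,.0935)]+[[x,y,.064] for x in(-.009,.009) for y in(-opn-.017,opn+.017)]
    return (np.array(c)@M.T+p)[:,2].min()
psi2=-2.; xg=.6915; yb=.125; zp=.041
d=np.array([np.cos(np.radians(psi2)),np.sin(np.radians(psi2)),0])
def hp_of(bc,T): return np.array(bc)+T@[-.130,0,.043]
def flip(roll,lift=0,piv=.052):
    # blade centre while rolling about bread's left lower rim
    T=Tt(psi2,roll); bc0=np.array([xg-.075,yb,zp+.001]); pv=np.array([0,piv,-.001]); T0=Tt(psi2)
    return hp_of(bc0+T0@pv-T@pv+[0,0,lift],T),T
WP=[('board',np.array([.47,-.15,.062]),Tt(5)),('lift',np.array([.47,-.10,.2]),Tt(0))]
T=Tt(psi2); bs=np.array([xg-.075,yb,zp+.001])
WP+=[('pre',hp_of(bs-.11*d+[0,0,.05],T),T),('start',hp_of(bs-.11*d,T),T),('scoop',hp_of(bs,T),T)]
WP+=[('r%d'%r,)+flip(-r,.0 if r<70 else .01) for r in(20,40,60,80,100,115)]
if __name__=='__main__':
    q0=np.array(L[-1][0]); print(q0)
    for rho in(20,35,45,55):
        for tau in(0,20,40):
            for s in(0,-.03):
                q=q0; out=[]
                for n,hp,T in WP:
                    p,M=pose(hp,T,rho,tau,s); q2,ep,er=ik(p,M,q,.01)
                    if ep>.004 or er>.03:
                        for sd in ([.5,.9,-.3,1.8,0,.5,0],[-.6,1,.7,2,.4,.5,-1.5],[-1,1,1,2,2,1,0],[-.5,.8,.5,2,1.5,.8,-1],[.5,.8,-.5,2,-.5,.8,1]):
                            q3,a,b=ik(p,M,np.array(sd),.003)
                            if a+b<ep+er: q2,ep,er=q3,a,b
                    out.append('%s%s%.0f'%(n,'' if ep<.004 and er<.03 else '!%.0f/%.2f'%(ep*1000,er),low(p,M)*1000)); q=q2
                print(rho,tau,s,' '.join(out))
E
timeout 500 python3 scan.py
```

```text
[-0.6766  1.0418  0.7345  2.0995  0.3938  0.436  -1.9324]
20 0 0 board33 lift171 pre106 start56 scoop56 r2080 r4079 r6074 r8050 r1009 r115-20
20 0 -0.03 board39 lift177 pre112 start62 scoop62 r2085 r4084 r6077 r8051 r1008 r115-23
20 20 0 board33 lift171 pre106 start56 scoop56 r2079 r4078 r6065 r8042 r10010 r115!28/0.10-19
20 20 -0.03 board39 lift177 pre112 start62 scoop62 r2085 r4083 r6068 r8043 r1009 r115!23/0.08-22
20 40 0 board28 lift166 pre101 start51 scoop51 r2081 r4076 r6049 r8032 r100!30/0.107 r115!56/0.19-18
20 40 -0.03 board35 lift173 pre108 start58 scoop58 r2087 r4081 r6053 r8033 r100!21/0.075 r115!48/0.16-21
35 0 0 board29 lift167 pre102 start52 scoop52 r2073 r4085 r6078 r8074 r10028 r115-7
35 0 -0.03 board35 lift173 pre108 start58 scoop58 r2079 r4090 r6081 r8075 r10027 r115-10
35 20 0 board23 lift161 pre96 start46 scoop46 r2073 r4084 r6077 r8062 r10024 r115-4
35 20 -0.03 board29 lift167 pre102 start52 scoop52 r2079 r4089 r6080 r8064 r10023 r115-6
35 40 0 board6 lift144 pre79 start29 scoop29 r2075 r4086 r6071 r8049 r10017 r115!26/0.09-5
35 40 -0.03 board12 lift150 pre85 st
[... 387 characters left out ...]
0036 r1154
45 40 0 board-7 lift131 pre66 start16 scoop16 r2060 r4087 r6081 r8062 r10026 r115!6/0.021
45 40 -0.03 board-1 lift137 pre72 start22 scoop22 r2066 r4092 r6084 r8063 r10025 r115-2
55 0 0 board5 lift143 pre78 start28 scoop28 r2067 r4081 r6086 r8080 r10059 r11519
55 0 -0.03 board11 lift149 pre84 start34 scoop34 r2073 r4086 r6089 r8081 r10058 r11516
55 20 0 board-7 lift131 pre66 start16 scoop16 r2062 r4081 r6084 r8079 r10051 r11519
55 20 -0.03 board-1 lift137 pre72 start22 scoop22 r2068 r4085 r6087 r8080 r10050 r11516
55 40 0 board-19 lift119 pre54 start4 scoop4 r2045 r4082 r6086 r8077 r10038 r11510
55 40 -0.03 board-13 lift125 pre60 start10 scoop10 r2051 r4087 r6089 r8078 r10037 r1157
```

```bash
python3 - <<'E'
from g import *
p=snapshot('scene')
w,u,v=cloud(p); hsv=cv2.cvtColor(p['frame'],cv2.COLOR_RGB2HSV)[v,u].astype(int)
m=(w[:,0]>.48)&(w[:,0]<.68)&(w[:,1]>-.23)&(w[:,1]<-.07)&(w[:,2]>.08)&(w[:,2]<.16)&(hsv[:,1]<60)
b=w[m]; b=b[np.abs(b[:,2]-np.median(b[:,2]))<.012]; mu=b.mean(0); n=np.linalg.svd(b-mu,full_matrices=False)[2][2]; print(len(b),mu,n*np.sign(n[2]),cv2.minAreaRect(b[:,:2].astype(np.float32)))
st=monitor.get_state(); M=R.from_quat(st['eef_rot']).as_matrix(); T=M@TM.T
print('expected blade',np.array(st['tool_pos'])+M@off+T@[.13,0,-.043],'normal',T[:,2])
E
```

```text
827 [ 0.5994 -0.1297  0.1059] [ 0.0413 -0.0168  0.999 ] ((0.5978449583053589, -0.12956492602825165), (0.09560687094926834, 0.09016447514295578), 5.141964435577393)
expected blade [ 0.6002 -0.1323  0.1104] normal [ 0.0076 -0.0032  1.    ]
```

```bash
cat > c.py <<'E'
from g import *
st=monitor.get_state(); M=R.from_quat(st['eef_rot']).as_matrix(); p=np.array(st['tool_pos'])
M2=R.from_euler('y',-.03).as_matrix()@M
bl=np.array([.5994,-.1300,.1075]); p2=bl+R.from_euler('y',-.03).apply(p-bl)
f=rows(p2+[-.018,-.015,-.075],M2,5); rows(f[0]-[0,0,.012],f[1],3,frm=f)
E
python3 c.py
```

```text
max shift cm 1.7 rot 0.007
-0.08, -0.98, 1.33, -0.001, 0.004, 0.004,
-0.09, -0.98, 1.33, -0, 0.004, 0.004,
-0.11, -0.99, 1.33, -0.001, 0.004, 0.005,
-0.11, -0.98, 1.33, -0, 0.004, 0.004,
-0.13, -0.99, 1.33, -0.001, 0.005, 0.005,
max shift cm 0.4 rot 0.000
0.07, -0.28, 0.27, 0, 0, 0,
0.08, -0.28, 0.28, 0, 0, 0,
0.07, -0.28, 0.27, 0, 0, 0,
```

carry_out(motion=[-0.1, -1, 1.33, 0, 0.004, 0.004, -0.1, -1, 1.33, 0, 0.004, 0.004, -0.1, -1, 1.33, 0, 0.004, 0.004, -0.1, -1, 1.33, 0, 0.004, 0.004, -0.1, -1, 1.33, 0, 0.004, 0.004, 0.07, -0.28, 0.27, 0, 0, 0, 0.07, -0.28, 0.27, 0, 0, 0, 0, 0, 0, 0, 0, 0])

```text
clock: 7.52
tool_pos: [0.4487, -0.1229, 0.1057]
eef_rot: [0.916, 0.073, -0.069, 0.389]
contact_force: [0.5, 0.1, -1.5]
opening: 0.26
```

```bash
cat > bl.py <<'E'
from g import *
import sys
lo,hi=float(sys.argv[1]),float(sys.argv[2])
def blade(c):
    p=snapshot(c); w,u,v=cloud(p); hsv=cv2.cvtColor(p['frame'],cv2.COLOR_RGB2HSV)[v,u].astype(int)
    m=(w[:,0]>.42)&(w[:,0]<.68)&(w[:,1]>-.25)&(w[:,1]<-.06)&(w[:,2]>lo)&(w[:,2]<hi)&(hsv[:,1]<60)&(hsv[:,2]>80)
    b=w[m]; mu=np.median(b,0); b=b[(np.abs(b-mu)<[.07,.07,.008]).all(1)]; mu=b.mean(0); n=np.linalg.svd(b-mu,full_matrices=False)[2][2]
    print(c,len(b),mu,n*np.sign(n[2]),cv2.minAreaRect(b[:,:2].astype(np.float32))); return p
p=blade('scene'); blade('top'); print(monitor.get_state()['contact_force'],monitor.get_state()['tool_pos'])
E
python3 bl.py .01 .05
```

```text
scene 741 [ 0.5813 -0.1539  0.0256] [ 0.0045 -0.0205  0.9998] ((0.5847776532173157, -0.16118532419204712), (0.1176944151520729, 0.1087551936507225), 6.161413669586182)
top 847 [ 0.5787 -0.1532  0.0244] [-0.0012 -0.0198  0.9998] ((0.5707447528839111, -0.15374626219272614), (0.11043199151754379, 0.09127531945705414), 3.9448773860931396)
[ 0.1563 -0.3998 -2.6041] [ 0.4485 -0.1228  0.1058]
```

carry_out(motion=[0.03, -0.14, 0.14, 0, 0, 0, 0.03, -0.14, 0.14, 0, 0, 0, 0, 0, 0, 0, 0, 0])

```text
clock: 8.0
tool_pos: [0.4479, -0.1231, 0.1015]
eef_rot: [0.915, 0.073, -0.07, 0.39]
contact_force: [-0.4, -0.2, -1.5]
opening: 0.258
```

carry_out(motion=[0.02, -0.07, 0.07, 0, 0, 0, 0.02, -0.07, 0.07, 0, 0, 0, 0, 0, 0, 0, 0, 0])

```text
clock: 8.38
tool_pos: [0.4472, -0.1235, 0.0999]
eef_rot: [0.915, 0.072, -0.07, 0.39]
contact_force: [-2.8, 0.3, 2.6]
opening: 0.262
```

carry_out(motion=[0, 0, 0, 0, 0, 0, 0, 0, 0, 0, 0, 0, 0, 0, 0, 0, 0, 0, 0, 0, 0, 0, 0, 0, 0, 0, -2.5, 0, 0, 0, 0, 0, -4, 0, 0, 0, 0, 0, -4, 0, 0, 0, 0, 0, -4, 0, 0, 0], hand=3.8)

```text
clock: 9.38
tool_pos: [0.4582, -0.0171, 0.1999]
eef_rot: [0.916, 0.073, -0.07, 0.389]
contact_force: [0.6, 0.3, -0.7]
opening: 0.425
```

```bash
python3 e.py; python3 bl.py .01 .04; cat > hd.py <<'E'
from h import *
hs=[]
for c in('scene','top','wrist'):
    st=monitor.get_state(); p=snapshot(c); w,u,v=cloud(p,None,st); hsv=cv2.cvtColor(p['frame'],cv2.COLOR_RGB2HSV)[v,u].astype(int)
    m=(w[:,0]>.36)&(w[:,0]<.535)&(w[:,1]<-.08)&(w[:,1]>-.25)&(w[:,2]>.035)&(w[:,2]<.11)&(hsv[:,1]>70)&(hsv[:,2]>90)
    h=w[m]
    if len(h)<20: print(c,len(h)); continue
    mu=h.mean(0); d=np.linalg.svd(h-mu,full_matrices=False)[2][0]; d*=np.sign(d[0]); t=(h-mu)@d
    print(c,len(h),mu,d,'ends',mu+d*np.percentile(t,.5),mu+d*np.percentile(t,99.5))
save(p,'w3.png')
E
python3 hd.py
```

```text
9.375 [-0.8237  1.0009  0.6927  2.0746  0.3143  0.574  -2.003 ] [ 0.4582 -0.0171  0.1999] [[ 0.9796  0.1881 -0.0703]
 [ 0.0799 -0.6864 -0.7229]
 [-0.1843  0.7025 -0.6874]] [ 0.5742  0.2893 -0.66  ] 0.42497226279658
scene 777 [ 0.58   -0.153   0.0216] [ 0.0095 -0.0003  1.    ] ((0.5816078782081604, -0.15421713888645172), (0.1006069928407669, 0.14099809527397156), 86.24127960205078)
top 871 [ 0.5779 -0.1521  0.0205] [ 0.0159 -0.0073  0.9998] ((0.5668524503707886, -0.1534474790096283), (0.11443572491407394, 0.09115191549062729), 5.061615467071533)
[ 1.1439 -0.5887 -0.214 ] [ 0.4601 -0.0152  0.2003]
scene 238 [ 0.4523 -0.1629  0.073 ] [ 0.9711  0.0795 -0.2252] ends [ 0.3905 -0.168   0.0874] [ 0.5042 -0.1587  0.061 ]
top 345 [ 0.4447 -0.1617  0.0735] [ 0.9754  0.0813 -0.2047] ends [ 0.3872 -0.1665  0.0856] [ 0.5044 -0.1568  0.061 ]
wrist 3332 [ 0.4501 -0.1559  0.0687] [ 0.973   0.0748 -0.2181] ends [ 0.3878 -0.1606  0.0827] [ 0.5037 -0.1517  0.0567]
```

```bash
cat > c.py <<'E'
from scan import *
hp=np.array([.4504,-.1627,.062]); T=Tt(4.6); s=-.025
A=pose(hp,T,0,0,s,.19);B=pose(hp,T,42,0,s,.15);C=pose(hp,T,42,0,s,.045)
q=np.array(L[-1][0])
for X in(A,B,C): q,a,b=ik(*X,q,.01); print(q,a,b,low(*X,.017))
f=rows(*A,6); f=rows(*B,6,frm=f); f=rows(*C,5,frm=f); print(f)
E
python3 c.py
```

```text
[ 0.0826  0.6703  0.2096  1.8839 -0.0838  0.7985 -1.1653] 2.889498638736392e-06 2.539737554794455e-05 0.188556
[ 0.6774  1.0002 -0.0818  1.5356 -0.3801  1.2641 -0.72  ] 2.3789136828055403e-06 1.3066852628911044e-05 0.10559277823030196
[ 0.6366  1.0732 -0.1264  1.7252 -0.4338  0.9948 -0.6686] 1.397165479950778e-06 5.544977130690314e-06 0.029272889498952417
max shift cm 2.6 rot 0.133
-0.23, 2.29, 1.09, 0.133, -0.004, -0.002,
-0.23, 2.42, 0.78, 0.133, -0.004, -0.001,
-0.23, 2.5, 0.45, 0.133, -0.004, -0.002,
-0.24, 2.53, 0.12, 0.133, -0.003, -0.001,
-0.24, 2.53, -0.22, 0.133, -0.004, -0.002,
-0.24, 2.48, -0.55, 0.132, -0.003, -0.001,
max shift cm 2.1 rot 0.123
-0, 1.67, 1.31, 0.122, -0, -0,
-0, 1.82, 1.1, 0.122, -0, -0,
-0, 1.94, 0.86, 0.122, -0, -0,
-0, 2.03, 0.62, 0.122, -0, -0,
-0, 2.09, 0.38, 0.123, -0, -0,
-0, 2.12, 0.11, 0.122, -0, -0,
max shift cm 2.1 rot 0.000
-0, -0, 2.1, 0, -0, 0,
-0, -0, 2.1, 0, -0, 0,
-0, -0, 2.1, 0, -0, 0,
-0, -0, 2.1, 0, -0, 0,
-0.01, -0, 2.1, 0, -0, 0,
(array([ 0.4354, -0.1941,  0.0999]), array([[ 0.9751, -0.0791, -0.2073],
       [ 0.0781, -0.752 ,  0.6545],
       [-0.2077, -0.6544, -0.7271]]))
```

carry_out(motion=[-0.23, 2.3, 1.1, 0.133, -0.004, 0, -0.23, 2.4, 0.8, 0.133, -0.004, 0, -0.23, 2.5, 0.45, 0.133, -0.004, 0, -0.23, 2.5, 0.1, 0.133, -0.004, 0, -0.23, 2.5, -0.2, 0.133, -0.004, 0, -0.23, 2.5, -0.55, 0.133, -0.004, 0, 0, 1.7, 1.3, 0.122, 0, 0, 0, 1.8, 1.1, 0.122, 0, 0])

```text
clock: 10.62
tool_pos: [0.4612, -0.1965, 0.2259]
eef_rot: [0.987, 0.021, -0.107, -0.119]
contact_force: [-0.1, -0.1, 0.5]
opening: 0.43
```

carry_out(motion=[0, 1.95, 0.85, 0.122, 0, 0, 0, 2, 0.6, 0.122, 0, 0, 0, 2.1, 0.4, 0.122, 0, 0, 0, 2.1, 0.1, 0.122, 0, 0, 0, 0, 0, 0, 0, 0])

```text
clock: 11.25
tool_pos: [0.4534, -0.2651, 0.1724]
eef_rot: [0.929, -0.008, -0.111, -0.353]
contact_force: [-0.2, -0.0, -0.4]
opening: 0.431
```

```bash
python3 e.py; python3 hd.py; sed -i 's/^f=rows.*/f=rows(*pose(hp,T,42,0,s,.09),4); f=rows(*C,3,frm=f)/' c.py; python3 c.py
```

```text
11.25 [ 0.745   1.0077 -0.1963  1.5404 -0.3037  1.2319 -0.806 ] [ 0.4534 -0.2651  0.1724] [[ 0.9751 -0.0935 -0.2009]
 [ 0.0634 -0.7512  0.6571]
 [-0.2124 -0.6535 -0.7266]] [-0.1755 -0.0372 -0.4348] 0.4309041263838875
scene 237 [ 0.4527 -0.1629  0.0735] [ 0.97    0.0811 -0.2291] ends [ 0.3907 -0.1681  0.0882] [ 0.5046 -0.1586  0.0613]
top 344 [ 0.4445 -0.1619  0.0735] [ 0.9746  0.077  -0.2102] ends [ 0.3867 -0.1664  0.0859] [ 0.5049 -0.1571  0.0604]
wrist 5165 [ 0.4516 -0.1688  0.069 ] [ 0.973   0.083  -0.2152] ends [ 0.3888 -0.1741  0.0829] [ 0.5045 -0.1643  0.0573]
[ 0.159   0.6608  0.082   1.8799  0.0181  0.8024 -1.2756] 2.971954194599136e-06 1.9453282725623178e-05 0.188556
[ 0.743   1.0052 -0.2096  1.5316 -0.2924  1.2411 -0.8122] 2.35016694988545e-06 1.3091364686870426e-05 0.10559277823030196
[ 0.7021  1.0801 -0.2441  1.7216 -0.3291  0.9666 -0.7774] 1.3825676746739847e-06 5.464650634856577e-06 0.029272889498952417
max shift cm 1.5 rot 0.002
-0, 0.06, 1.47, -0, -0.002, -0.001,
-0, 0.06, 1.47, -0, -0.001, -0.001,
-0, 0.05, 1.46, -0, -0.002, -0.001,
-0, 0.06, 1.47, -0, -0.001, -0,
max shift cm 1.5 rot 0.000
-0, -0, 1.5, -0, -0, -0,
-0, -0, 1.5, -0, -0, -0,
-0, -0, 1.5, -0, -0, -0,
```

carry_out(motion=[0, 0.06, 1.5, 0, 0, 0, 0, 0.06, 1.5, 0, 0, 0, 0, 0.06, 1.5, 0, 0, 0, 0, 0.06, 1.5, 0, 0, 0, 0, 0, 1.5, 0, 0, 0, 0, 0, 1.5, 0, 0, 0, 0, 0, 1.5, 0, 0, 0, 0, 0, 0, 0, 0, 0])

```text
clock: 12.4
tool_pos: [0.4358, -0.1924, 0.0995]
eef_rot: [0.929, -0.001, -0.11, -0.352]
contact_force: [0.1, 0.0, 0.2]
opening: 0.432
```

carry_out(motion=[0, 0, 0, 0, 0, 0, 0, 0, 0, 0, 0, 0, 0, 0, 0, 0, 0, 0, 0, 0, 0, 0, 0, 0, 0, 0, 0, 0, 0, 0], hand=0, grip_force=50)

```text
clock: 13.02
tool_pos: [0.4359, -0.1948, 0.0985]
eef_rot: [0.93, -0.003, -0.109, -0.352]
contact_force: [2.4, -0.2, 0.8]
opening: 0.254
```

```bash
python3 e.py; python3 bl.py .01 .04
```

```text
13.025 [ 0.6998  1.0806 -0.2352  1.7238 -0.343   0.961  -0.7665] [ 0.4359 -0.1948  0.0985] [[ 0.9763 -0.083  -0.2   ]
 [ 0.0704 -0.752   0.6554]
 [-0.2048 -0.654  -0.7283]] [ 2.3815 -0.195   0.7644] 0.25399628169515925
scene 697 [ 0.5802 -0.1535  0.0222] [ 0.0041 -0.0055  1.    ] ((0.5818300247192383, -0.1527549922466278), (0.10040081292390823, 0.1437387764453888), 84.30093383789062)
top 833 [ 0.5776 -0.1525  0.0208] [ 0.0024 -0.0005  1.    ] ((0.5668356418609619, -0.15375640988349915), (0.11371814459562302, 0.09112387895584106), 4.965488433837891)
[1.7061 0.094  1.3518] [ 0.4359 -0.1947  0.0985]
```

```bash
cat > t.py <<'E'
from k import *
Tg=R.from_euler('z',4.6,degrees=True).as_matrix(); Mg=np.array([[.9763,-.083,-.2],[.0704,-.752,.6554],[-.2048,-.654,-.7283]])
Mg=R.from_matrix(Mg).as_matrix(); TM2=Tg.T@Mg; pb=Mg.T@(np.array([.580,-.1525,.0195])-[.4359,-.1948,.0985]) # blade centre in tool
def Tt(psi,roll=0,pitch=0): return (R.from_euler('z',psi,degrees=True)*R.from_euler('x',roll,degrees=True)*R.from_euler('y',pitch,degrees=True)).as_matrix()
def tb(bc,T): M=T@TM2; return np.array(bc)-M@pb,M
def low(p,M,opn=.012):
    c=[[x,y,0] for x in(-.0375,.0375) for y in(-.0935,.0935)]+[[x,y,.064] for x in(-.009,.009) for y in(-opn-.017,opn+.017)]
    return (np.array(c)@M.T+p)[:,2].min()
def now():
    st=monitor.get_state(); M=R.from_quat(st['eef_rot']).as_matrix(); T=M@TM2.T; e=R.from_matrix(T).as_euler('ZXY',degrees=True)
    print('blade',np.array(st['tool_pos'])+M@pb,'psi,roll,pitch',e,'F',st['contact_force'],'t',st['clock'],'open',st['opening'],'q',np.array(st['q']))
E
cat > c.py <<'E'
from t import *
A=tb([.56,-.14,.14],Tt(4.6)); B=tb([.5065,.128,.095],Tt(-2,0,3)); C=tb([.5065,.128,.055],Tt(-2,0,3))
q=np.array(L[-1][0])
for X in(A,B,C): q,a,b=ik(*X,q,.01); print(q,a,b,low(*X))
f=rows(*A,4); f=rows(*B,10,frm=f);f=rows(*C,2,frm=f)
E
python3 c.py
```

```text
[ 0.7095  0.864  -0.2455  1.7954 -0.3596  1.0943 -0.8192] 6.106636606032778e-07 8.24207255732553e-07 0.15017591818430082
[ 0.4743  0.9335 -0.6727  2.3102 -0.831   0.3018 -0.9046] 7.449210473059575e-06 3.0170181166755315e-05 0.11163572781759634
[ 0.4897  1.0435 -0.7012  2.3103 -0.8268  0.1992 -0.862 ] 9.617287404349312e-07 3.999602121536072e-06 0.07163572781759636
max shift cm 3.1 rot 0.000
-1.08, -2.16, -1.89, -0, 0, 0,
-1.08, -2.16, -1.89, -0, 0, 0,
-1.08, -2.17, -1.89, -0, 0, 0,
-1.09, -2.16, -1.89, -0, 0, 0,
max shift cm 2.9 rot 0.013
-0.24, -1.85, 2.24, 0.003, 0.004, 0.012,
-0.27, -1.84, 2.25, 0.003, 0.004, 0.012,
-0.3, -1.83, 2.25, 0.003, 0.004, 0.012,
-0.33, -1.82, 2.26, 0.002, 0.003, 0.012,
-0.36, -1.81, 2.26, 0.003, 0.004, 0.012,
-0.4, -1.8, 2.26, 0.002, 0.003, 0.012,
-0.42, -1.8, 2.27, 0.003, 0.004, 0.012,
-0.46, -1.78, 2.27, 0.002, 0.003, 0.011,
-0.48, -1.77, 2.27, 0.003, 0.004, 0.012,
-0.51, -1.76, 2.28, 0.002, 0.003, 0.011,
max shift cm 2.0 rot 0.000
0.51, 1.29, 1.44, 0, 0, 0,
0.51, 1.29, 1.44, 0, 0, 0,
```

carry_out(motion=[-0.5, -1.1, -0.95, 0, 0, 0, -1.1, -2.15, -1.9, 0, 0, 0, -1.1, -2.15, -1.9, 0, 0, 0, -1.1, -2.15, -1.9, 0, 0, 0, -0.55, -1.1, -0.95, 0, 0, 0, -0.25, -1.85, 2.25, 0.003, 0.004, 0.012, -0.25, -1.85, 2.25, 0.003, 0.004, 0.012, -0.3, -1.85, 2.25, 0.003, 0.004, 0.012])

```text
clock: 14.12
tool_pos: [0.3994, -0.0964, 0.208]
eef_rot: [0.928, -0.023, -0.11, -0.354]
contact_force: [-0.1, 0.7, -1.6]
opening: 0.249
```

carry_out(motion=[-0.33, -1.8, 2.25, 0.003, 0.004, 0.012, -0.36, -1.8, 2.25, 0.003, 0.004, 0.012, -0.4, -1.8, 2.25, 0.002, 0.004, 0.012, -0.4, -1.8, 2.25, 0.003, 0.003, 0.012, -0.45, -1.8, 2.25, 0.002, 0.003, 0.012, -0.5, -1.8, 2.25, 0.002, 0.003, 0.012, -0.5, -1.8, 2.25, 0.002, 0.003, 0.012, 0, 0, 0, 0, 0, 0])

```text
clock: 15.12
tool_pos: [0.3622, 0.1034, 0.1835]
eef_rot: [0.924, -0.066, -0.115, -0.358]
contact_force: [0.1, -0.4, -2.3]
opening: 0.247
```

```bash
cat > c.py <<'E'
from t import *
now()
p=snapshot('top'); save(p,'t4.png')
cv2.imwrite('pics/t4c.png',cv2.resize(p['frame'][130:290,130:350,::-1],(770,560),interpolation=3))
w,u,v=cloud(p); hsv=cv2.cvtColor(p['frame'],cv2.COLOR_RGB2HSV)[v,u].astype(int)
m=(w[:,0]>.42)&(w[:,0]<.57)&(w[:,1]>.07)&(w[:,1]<.19)&(w[:,2]>.07)&(w[:,2]<.13)&(hsv[:,1]<60)&(hsv[:,2]>60)
b=w[m]; mu=b.mean(0); print('blade seen',len(b),mu,np.linalg.svd(b-mu,full_matrices=False)[2][2],cv2.minAreaRect(b[:,:2].astype(np.float32)))
m=finder.masks_of(p,'bread_center')
for d in m[:3]: w,_,_=cloud(p,d['pixels']); print(d['p'],d['extent'],w.mean(0),w.min(0),w.max(0))
f=rows(*tb([.5065,.128,.055],Tt(-2,0,3)),3)
E
python3 c.py
```

```text
blade [0.5055 0.1294 0.0964] psi,roll,pitch [-1.8773  0.0859  3.203 ] F [ 0.0876 -0.3773 -2.3282] t 15.125 open 0.24716536452740787 q [ 0.4502  0.9191 -0.6332  2.3104 -0.8954  0.3315 -0.8377]
blade seen 1007 [0.5004 0.1322 0.094 ] [-0.0982  0.0162 -0.995 ] ((0.4928000569343567, 0.13201583921909332), (0.0900103971362114, 0.10832551121711731), 88.53498840332031)
0.95 [218.2, 121.5, 246.1, 144.9] [0.8166 0.2107 0.013 ] [0.7809 0.1732 0.0042] [0.8558 0.2448 0.0205]
0.87 [242.2, 175.0, 281.4, 216.9] [0.6215 0.1238 0.0575] [0.5691 0.0686 0.0358] [0.6821 0.1798 0.0699]
0.56 [184.4, 287.6, 220.9, 324.2] [0.3168 0.2938 0.0179] [ 0.2611  0.2411 -0.0046] [0.3698 0.3517 0.0296]
max shift cm 1.4 rot 0.001
0.33, 0.87, 1.02, 0, 0, -0.001,
0.33, 0.87, 1.02, 0, 0, -0.001,
0.34, 0.87, 1.02, 0.001, 0, -0.001,
```

View pics/t4c.png

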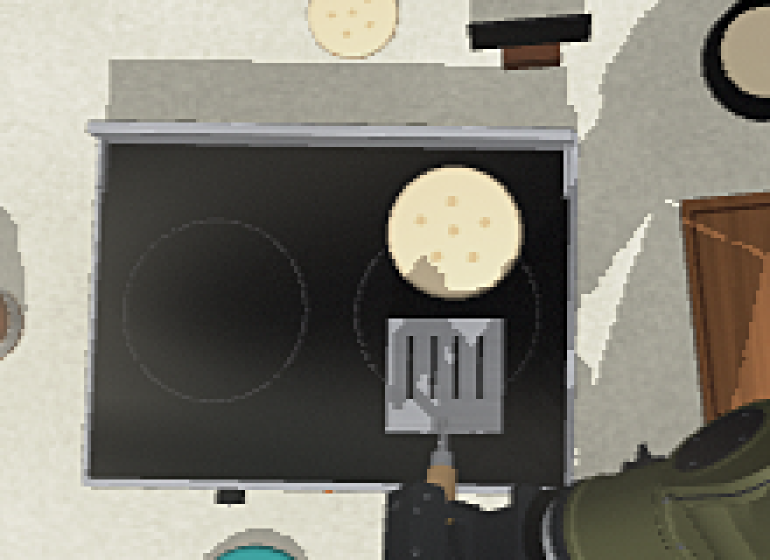

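The blade sits squarely in front of the bread at crop (445,375), about 6 mm left of the bread's centre line at (455,230). I'll lower it and correct sideways.

```bash
cat > c.py <<'E'
from t import *
f=rows(*tb([.5075,.1225,.051],Tt(-2,0,2.5)),5); rows(f[0]-[0,0,.008],f[1],4,frm=f)
E
python3 c.py
```

```text
max shift cm 0.9 rot 0.003
0.24, 0.67, 0.61, 0, 0.001, -0.002,
0.23, 0.67, 0.61, 0, 0.001, -0.002,
0.23, 0.67, 0.62, 0, 0.002, -0.002,
0.23, 0.67, 0.61, 0.001, 0.001, -0.001,
0.23, 0.67, 0.62, 0, 0.002, -0.002,
max shift cm 0.2 rot 0.000
0.05, 0.13, 0.14, 0, 0, 0,
0.05, 0.13, 0.15, 0, -0, 0,
0.05, 0.13, 0.14, 0, -0, 0,
0.05, 0.13, 0.15, 0, -0, 0,
```

carry_out(motion=[0.23, 0.67, 0.61, 0, 0.001, -0.002, 0.23, 0.67, 0.61, 0, 0.001, -0.002, 0.23, 0.67, 0.62, 0, 0.002, -0.002, 0.23, 0.67, 0.62, 0, 0.002, -0.002, 0.23, 0.67, 0.62, 0, 0.002, -0.002, 0.05, 0.13, 0.15, 0, 0, 0, 0, 0, 0, 0, 0, 0])

```text
clock: 16.1
tool_pos: [0.3627, 0.0978, 0.1345]
eef_rot: [0.925, -0.064, -0.108, -0.357]
contact_force: [-0.7, -0.0, -1.5]
opening: 0.251
```

carry_out(motion=[0.05, 0.13, 0.15, 0, 0, 0, 0, 0, 0, 0, 0, 0])

```text
clock: 16.35
tool_pos: [0.3628, 0.0978, 0.1326]
eef_rot: [0.926, -0.063, -0.108, -0.357]
contact_force: [-0.3, -0.3, -1.0]
opening: 0.249
```

carry_out(motion=[0.05, 0.13, 0.15, 0, 0, 0, 0, 0, 0, 0, 0, 0])

```text
clock: 16.6
tool_pos: [0.3627, 0.0979, 0.1305]
eef_rot: [0.926, -0.063, -0.108, -0.357]
contact_force: [-1.0, 1.6, -0.7]
opening: 0.251
```

carry_out(motion=[0.04, 0.09, 0.11, 0, 0, 0, 0, 0, 0, 0, 0, 0])

```text
clock: 16.85
tool_pos: [0.3626, 0.098, 0.129]
eef_rot: [0.926, -0.063, -0.108, -0.357]
contact_force: [-0.5, 0.8, 0.2]
opening: 0.251
```

```bash
cat > c.py <<'E'
from t import *
now()
for i in range(3): snapshot('top') if 0 else None
f=rows(*tb([.5075,.1225,.042],Tt(-2,0,2.5)),1)
E
python3 c.py
```

```text
blade [0.5072 0.1239 0.044 ] psi,roll,pitch [-1.8946  0.0378  2.3783] F [-0.5487  0.7696  0.2432] t 16.85 open 0.2507163513123977 q [ 0.4938  1.0703 -0.6876  2.3119 -0.8998  0.1801 -0.7543]
max shift cm 0.2 rot 0.003
0.09, 0.18, 0.04, -0, -0, 0.003,
```

```bash
cat > c.py <<'E'
from t import *
f=rows(*tb([.600,.1205,.0432],Tt(-2,0,2.3)),8); print(f, low(*f))
E
python3 c.py
```

```text
max shift cm 1.2 rot 0.001
1.13, -0.19, -0.2, -0, 0, 0,
1.13, -0.19, -0.2, -0, 0, 0,
1.13, -0.19, -0.2, -0, 0, 0,
1.12, -0.19, -0.19, -0, 0, 0,
1.13, -0.19, -0.2, -0, 0.001, 0,
1.12, -0.19, -0.19, -0, 0, 0,
1.13, -0.18, -0.19, -0, 0.001, 0,
1.12, -0.19, -0.2, -0, 0, 0.001,
(array([0.4553, 0.0949, 0.1281]), array([[ 0.9687, -0.1954, -0.1527],
       [-0.0421, -0.7364,  0.6752],
       [-0.2444, -0.6477, -0.7216]])) 0.058356491447670175
```

carry_out(motion=[1.12, -0.19, -0.2, 0, 0, 0, 1.12, -0.19, -0.2, 0, 0, 0, 1.12, -0.19, -0.2, 0, 0, 0, 1.12, -0.19, -0.2, 0, 0, 0, 1.12, -0.19, -0.2, 0, 0, 0, 1.12, -0.19, -0.2, 0, 0, 0, 1.12, -0.19, -0.2, 0, 0, 0])

```text
clock: 17.73
tool_pos: [0.444, 0.095, 0.1285]
eef_rot: [0.926, -0.064, -0.108, -0.357]
contact_force: [-1.2, -0.1, 0.4]
opening: 0.248
```

```bash
cat > v.py <<'E'
from t import *
import sys
now()
p=snapshot('top'); q=snapshot('scene'); 
for x in(p,q):
    w,u,v=cloud(x); hsv=cv2.cvtColor(x['frame'],cv2.COLOR_RGB2HSV)[v,u].astype(int)
    m=(w[:,0]>.5)&(w[:,0]<.72)&(w[:,1]>.03)&(w[:,1]<.35)&(w[:,2]>.045)&(w[:,2]<.2)&(hsv[:,1]>40)&(hsv[:,2]>130)
    b=w[m]; mu=b.mean(0); n=np.linalg.svd(b-mu,full_matrices=False)[2][2]; print('bread',len(b),mu,n*np.sign(n[2]),np.percentile(b,2,0),np.percentile(b,98,0))
im=np.hstack([cv2.resize(p['frame'][140:270,160:320,::-1],(480,390),interpolation=3),cv2.resize(q['frame'][170:270,250:370,::-1],(320,266),interpolation=3)[:390] if 0 else cv2.resize(q['frame'][160:270,250:340,::-1],(319,390),interpolation=3)])
cv2.imwrite('pics/'+sys.argv[1],im)
E
python3 v.py v5.png
```

```text
blade [0.5885 0.1208 0.0434] psi,roll,pitch [-1.9187  0.0092  2.3933] F [-1.2311 -0.1057  0.3992] t 17.725 open 0.24842892060098037 q [ 0.3644  1.016  -0.4811  2.0833 -0.806   0.4601 -0.8707]
bread 1118 [0.6348 0.1223 0.0603] [ 0.1    -0.0027  0.995 ] [0.5132 0.0741 0.0534] [0.6852 0.1703 0.0829]
bread 827 [0.6304 0.1216 0.0627] [ 0.1405 -0.0069  0.9901] [0.51   0.0726 0.0565] [0.6712 0.1702 0.0908]
```

carry_out(motion=[0.95, -0.16, -0.17, 0, 0, 0, 0.95, -0.16, -0.17, 0, 0, 0, 0.8, -0.14, -0.14, 0, 0, 0, 0, 0, 0, 0, 0, 0])

```text
clock: 18.32
tool_pos: [0.4727, 0.0939, 0.1281]
eef_rot: [0.926, -0.064, -0.107, -0.357]
contact_force: [0.8, -0.6, -0.0]
opening: 0.252
```

```bash
python3 v.py v6.png
```

```text
blade [0.6175 0.1194 0.0434] psi,roll,pitch [-1.9901 -0.0465  2.2418] F [ 0.7897 -0.5564 -0.0069] t 18.325 open 0.2522915652650416 q [ 0.3312  1.014  -0.4344  2.0029 -0.7766  0.5333 -0.9155]
bread 1112 [0.6356 0.1196 0.0618] [ 0.1189 -0.0037  0.9929] [0.5434 0.0713 0.055 ] [0.6861 0.1672 0.0809]
bread 875 [0.6253 0.1189 0.0656] [ 0.2042 -0.0074  0.9789] [0.5116 0.0701 0.0577] [0.672  0.1673 0.0977]
```

View pics/v6.png

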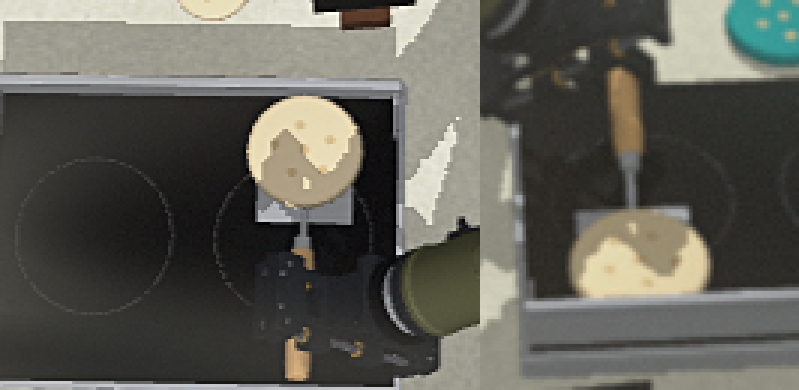

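The blade is well under the bread, which rests against the guard; about 15 mm of the blade shows behind it, at (305,205). Now I plan the roll about the bread's left rim.

```bash
cat > fl.py <<'E'
from t import *
B0=np.array([.6175,.1194,.0434])
def flip(roll,lift=0,left=0,pitch=0):
    pv=np.array([0,.049,.007]); T0=Tt(-2); T=Tt(-2,-roll,pitch)
    return tb(B0+T0@pv-T@pv+[0,left,lift],T)
W=[(15,.0015,0,1.5),(30,.0015,0,.5),(45,.0015,0,0),(60,.0015,0,0),(72,.002,.003,0),(84,.006,.006,0),(92,.014,.012,0),(100,.022,.025,0),(105,.03,.04,0)]
if __name__=='__main__':
    q=np.array(monitor.get_state()['q']); f=None
    for k,w in enumerate(W):
        X=flip(*w); q2,a,b=ik(*X,q,.01); print(w,q2,'dq',np.abs(q2-q).max(),'err',round(a,4),round(b,3),'low',round(low(*X),3)); q=q2
        f=rows(*X,3,frm=f)
E
python3 fl.py
```

```text
(15, 0.0015, 0, 1.5) [ 0.0677  0.8752 -0.2429  2.0323 -0.7386  0.4733 -1.1288] dq 0.2639979136010905 err 0.0 0.0 low 0.075
max shift cm 1.0 rot 0.088
-0.18, -0.93, 0.08, -0.084, 0.017, 0.012,
-0.2, -0.93, -0, -0.085, 0.018, 0.012,
-0.2, -0.93, -0.08, -0.084, 0.018, 0.012,
(30, 0.0015, 0, 0.5) [-0.2742  0.8108  0.0388  2.018  -0.6338  0.4874 -1.3972] dq 0.34197790338305295 err 0.0 0.0 low 0.086
max shift cm 0.9 rot 0.088
-0.17, -0.87, 0.11, -0.085, 0.018, 0.01,
-0.18, -0.87, 0.04, -0.085, 0.017, 0.01,
-0.19, -0.86, -0.04, -0.086, 0.018, 0.01,
(45, 0.0015, 0, 0) [-0.6152  0.8416  0.3352  1.9518 -0.4933  0.5912 -1.6811] dq 0.3410083870676426 err 0.0 0.0 low 0.093
max shift cm 0.9 rot 0.087
-0.15, -0.89, 0.07, -0.085, 0.015, 0.011,
-0.15, -0.9, -0.01, -0.085, 0.015, 0.011,
-0.17, -0.89, -0.08, -0.085, 0.015, 0.011,
(60, 0.0015, 0, 0) [-0.8698  0.9486  0.556   1.8389 -0.3674  0.762  -1.9229] dq 0.2545626644395248 err 0.0 0.0 low 0.086
max shift cm 0.9 rot 0.088
-0.13, -0.92, 0.04, -0.086, 0.012, 0.013,
-0.14, -0.92, -0.05, -0.085, 0.013, 0.013,
-0.15, -0.92, -0.13, -0.086, 0.012, 0.013,
(
[... 690 characters left out ...]
 rot 0.047
-0.13, -0.46, -0.34, -0.045, 0.007, 0.007,
-0.12, -0.44, -0.36, -0.046, 0.006, 0.007,
-0.13, -0.43, -0.38, -0.045, 0.007, 0.007,
(100, 0.022, 0.025, 0) [-1.166   1.3502  0.8107  1.3651 -0.1338  1.4147 -2.31  ] dq 0.15885881274496305 err 0.0 0.0 low 0.058
max shift cm 0.8 rot 0.047
-0.17, -0.56, -0.51, -0.046, 0.007, 0.007,
-0.17, -0.53, -0.53, -0.046, 0.006, 0.006,
-0.18, -0.51, -0.56, -0.045, 0.007, 0.007,
(105, 0.03, 0.04, 0) [-1.1789  1.4018  0.8258  1.268  -0.1099  1.5347 -2.3378] dq 0.11996217726714287 err 0.0 0.0 low 0.053
max shift cm 0.7 rot 0.030
-0.15, -0.34, -0.57, -0.028, 0.004, 0.004,
-0.15, -0.32, -0.58, -0.029, 0.004, 0.004,
-0.15, -0.3, -0.59, -0.028, 0.004, 0.005,
```

carry_out(motion=[-0.18, -0.93, 0.08, -0.084, 0.017, 0.012, -0.2, -0.93, 0, -0.085, 0.018, 0.012, -0.2, -0.93, -0.08, -0.084, 0.018, 0.012, -0.17, -0.87, 0.11, -0.085, 0.018, 0.01, -0.18, -0.87, 0.04, -0.085, 0.018, 0.01, -0.19, -0.87, -0.04, -0.085, 0.018, 0.01])

```text
clock: 19.18
tool_pos: [0.4705, 0.1419, 0.1557]
eef_rot: [0.988, -0.084, -0.083, -0.105]
contact_force: [0.2, -0.2, -1.6]
opening: 0.251
```

```bash
python3 v.py v7.png; cat > c.py <<'E'
from fl import *
a=flip(30,.0015,0,.5); st=monitor.get_state(); print('pos err',np.array(st['tool_pos'])-a[0])
E
python3 c.py
```

```text
blade [0.6162 0.1231 0.0708] psi,roll,pitch [ -1.9639 -30.0489   0.5541] F [ 0.2282 -0.1532 -1.6077] t 19.175 open 0.25122575592543184 q [-0.276   0.8091  0.0381  2.0204 -0.6324  0.4866 -1.4006]
bread 833 [0.641  0.1308 0.0817] [0.0447 0.4762 0.8782] [0.5964 0.087  0.0577] [0.6836 0.1733 0.1051]
bread 830 [0.6316 0.1339 0.0872] [0.1974 0.469  0.8609] [0.5075 0.0921 0.0607] [0.6858 0.1758 0.1153]
pos err [-0.002   0.0043  0.0008]
```

View pics/v7.png

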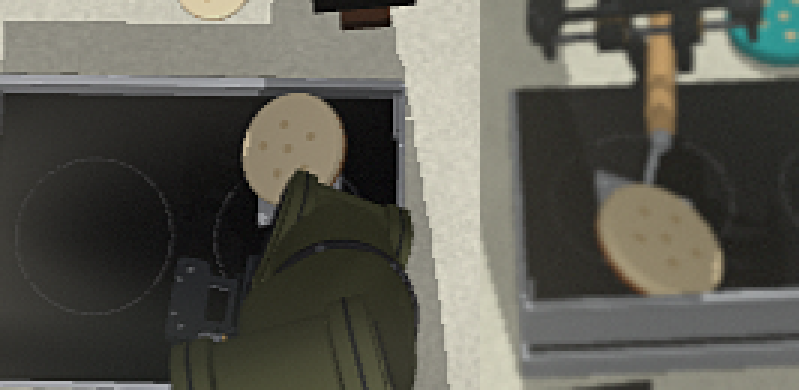

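The bread is tilting with the blade, with its normal at about 28°, and its left rim is on the plate. I continue.

carry_out(motion=[-0.15, -0.89, 0.07, -0.085, 0.015, 0.011, -0.15, -0.9, 0, -0.085, 0.015, 0.011, -0.17, -0.89, -0.08, -0.085, 0.015, 0.011, -0.13, -0.92, 0.04, -0.086, 0.012, 0.013, -0.14, -0.92, -0.05, -0.085, 0.013, 0.013, -0.15, -0.92, -0.13, -0.086, 0.012, 0.013])

```text
clock: 20.02
tool_pos: [0.4715, 0.1954, 0.1563]
eef_rot: [0.981, -0.1, -0.066, 0.155]
contact_force: [-0.0, -0.1, -2.5]
opening: 0.251
```

```bash
python3 v.py v8.png; sed -i 's/flip(30,.0015,0,.5)/flip(60,.0015,0,0)/' c.py; python3 c.py; cat > c2.py <<'E'
from fl import *
f=None
for w in W[4:]: f=rows(*flip(*w),3,frm=f)
E
python3 c2.py
```

```text
blade [0.6162 0.1369 0.0898] psi,roll,pitch [ -1.7301 -60.027    0.4341] F [-0.0108 -0.1059 -2.5099] t 20.025 open 0.2510434239808342 q [-0.8711  0.9502  0.5593  1.8415 -0.3732  0.764  -1.9175]
bread 703 [0.6319 0.1506 0.1025] [0.1115 0.7063 0.6991] [0.5248 0.119  0.0639] [0.6824 0.1866 0.1295]
bread 567 [0.6376 0.1526 0.1065] [0.1558 0.7299 0.6656] [0.5075 0.1227 0.0666] [0.6901 0.1827 0.1341]
pos err [-0.002   0.0026 -0.0018]
max shift cm 0.7 rot 0.071
-0.05, -0.74, -0.08, -0.069, 0.011, 0.012,
-0.06, -0.73, -0.13, -0.069, 0.011, 0.013,
-0.06, -0.72, -0.17, -0.068, 0.01, 0.012,
max shift cm 0.8 rot 0.071
-0.14, -0.76, -0.15, -0.068, 0.01, 0.01,
-0.14, -0.74, -0.21, -0.069, 0.01, 0.011,
-0.15, -0.73, -0.26, -0.068, 0.01, 0.01,
max shift cm 0.6 rot 0.047
-0.12, -0.46, -0.34, -0.046, 0.007, 0.007,
-0.13, -0.44, -0.36, -0.046, 0.007, 0.007,
-0.13, -0.43, -0.38, -0.045, 0.006, 0.007,
max shift cm 0.8 rot 0.047
-0.17, -0.56, -0.5, -0.046, 0.007, 0.007,
-0.17, -0.53, -0.53, -0.045, 0.007, 0.007,
-0.18, -0.51, -0.56, -0.046, 0.006, 0.006,
max shift cm 0.7 rot 0.030
-0.15, -0.34, -0.57, -0.028, 0.004, 0.004,
-0.15, -0.32, -0.58, -0.029, 0.004, 0.004,
-0.15, -0.3, -0.59, -0.028, 0.005, 0.005,
```

carry_out(motion=[-0.05, -0.74, -0.08, -0.069, 0.011, 0.012, -0.06, -0.73, -0.13, -0.069, 0.011, 0.012, -0.06, -0.72, -0.17, -0.068, 0.01, 0.012, -0.14, -0.76, -0.15, -0.068, 0.01, 0.01, -0.14, -0.74, -0.2, -0.068, 0.01, 0.01, -0.15, -0.73, -0.25, -0.068, 0.01, 0.01])

```text
clock: 20.88
tool_pos: [0.4756, 0.2386, 0.1441]
eef_rot: [0.927, -0.113, -0.051, 0.355]
contact_force: [0.3, -0.6, -2.2]
opening: 0.251
```

```bash
python3 v.py v9.png
```

```text
blade [0.6193 0.1572 0.1051] psi,roll,pitch [ -1.8442 -83.9087   0.534 ] F [ 0.3358 -0.5904 -2.2046] t 20.875 open 0.2505786645058322 q [-1.0919  1.1879  0.7541  1.5931 -0.2249  1.1135 -2.1839]
bread 255 [0.6037 0.1697 0.1301] [0.1187 0.8627 0.4916] [0.509  0.1526 0.1056] [0.6791 0.1958 0.147 ]
bread 238 [0.626  0.1733 0.1303] [0.1439 0.8892 0.4342] [0.5032 0.1565 0.0949] [0.6909 0.204  0.1499]
```

View pics/v9.png

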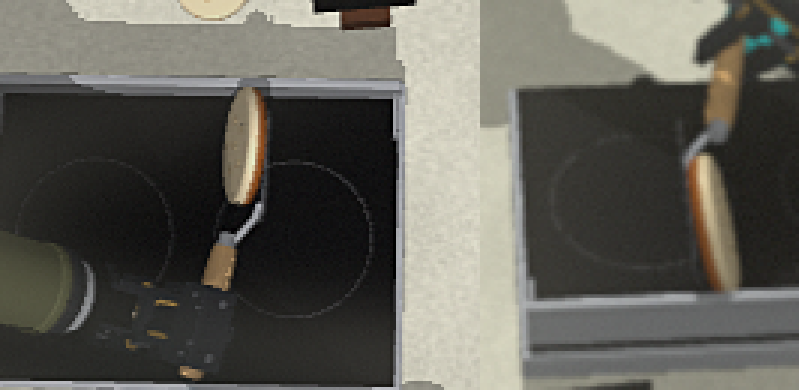

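The bread stands nearly upright on its left rim, leaning on the blade, at (243,145) in the top view. Now a slow push past vertical.

carry_out(motion=[-0.12, -0.46, -0.34, -0.046, 0.007, 0.007, -0.13, -0.44, -0.36, -0.046, 0.007, 0.007, -0.13, -0.43, -0.38, -0.046, 0.007, 0.007, -0.17, -0.56, -0.5, -0.046, 0.007, 0.007, -0.17, -0.53, -0.53, -0.046, 0.007, 0.007, -0.17, -0.5, -0.55, -0.046, 0.007, 0.007])

```text
clock: 21.72
tool_pos: [0.4769, 0.2788, 0.1399]
eef_rot: [0.868, -0.117, -0.039, 0.482]
contact_force: [-0.3, -0.7, -0.7]
opening: 0.254
```

```bash
python3 v.py v10.png
```

```text
blade [0.6204 0.1897 0.1236] psi,roll,pitch [ 178.0338  -80.0098 -179.6217] F [-0.2633 -0.7241 -0.7125] t 21.725 open 0.254006785681105 q [-1.1631  1.3507  0.8211  1.3706 -0.1395  1.4115 -2.3013]
bread 265 [0.5798 0.2155 0.1351] [-0.2113 -0.5682  0.7953] [0.5012 0.1997 0.1195] [0.6705 0.2374 0.1506]
bread 215 [0.6058 0.2182 0.1341] [-0.1342 -0.9889  0.0633] [0.5018 0.2041 0.1094] [0.6906 0.2408 0.1499]
```

View pics/v10.png

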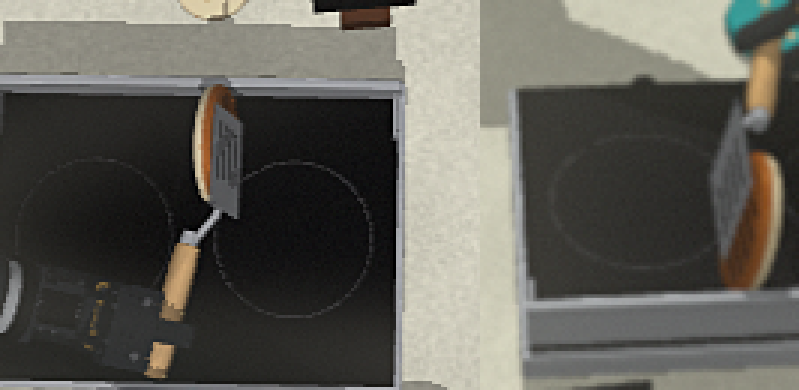

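carry_out(motion=[-0.15, -0.34, -0.57, -0.028, 0.004, 0.004, -0.15, -0.32, -0.58, -0.028, 0.004, 0.004, -0.15, -0.3, -0.59, -0.028, 0.004, 0.004, 0, 0, 0, 0, 0, 0, 0, 0, 0, 0, 0, 0])

```text
clock: 22.45
tool_pos: [0.4769, 0.2997, 0.1409]
eef_rot: [0.846, -0.117, -0.034, 0.519]
contact_force: [0.6, -0.4, -1.7]
opening: 0.25
```

```bash
python3 v.py v11.png
```

```text
blade [0.6205 0.2097 0.1321] psi,roll,pitch [ 178.3715  -75.0259 -179.3592] F [ 0.5662 -0.4126 -1.6917] t 22.45 open 0.2499607249546132 q [-1.1777  1.4011  0.8366  1.2753 -0.1146  1.5296 -2.3304]
bread 418 [0.6153 0.2557 0.0805] [0.396  0.3193 0.861 ] [0.5034 0.2353 0.0529] [0.6913 0.2919 0.1373]
bread 344 [0.6167 0.2491 0.0777] [ 0.4604 -0.2192  0.8602] [0.503  0.2125 0.0557] [0.6799 0.2921 0.137 ]
```

View pics/v11.png

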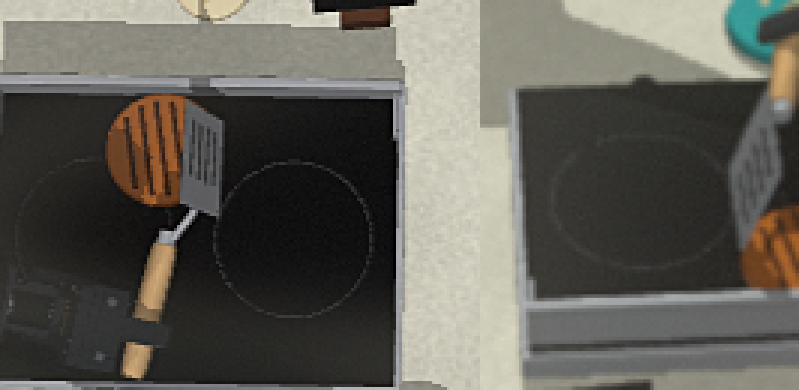

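The bread lies flat with its grilled brown side up, at (150,150) in the top view. I now take the turner back to the board.

```bash
cat > c.py <<'E'
from t import *
W=[([.60,.19,.23],Tt(-2,-105),4),([.58,.08,.25],Tt(-2,-60),6),([.575,-.03,.2],Tt(1,-20),6),([.578,-.15,.11],Tt(4.6),6),([.578,-.15,.030],Tt(4.6),5)]
q=np.array(monitor.get_state()['q']); f=None
for b,T,n in W:
    X=tb(b,T); q2,e,r=ik(*X,q,.01); print('#',q2,np.abs(q2-q).max(),round(e,4),round(r,3),'low',round(low(*X),3)); q=q2
    f=rows(*X,n,frm=f)
E
python3 c.py
```

```text
# [-1.2231  1.2474  0.885   1.4097 -0.0375  1.5317 -2.27  ] 0.15396369819379685 0.0 0.0 low 0.154
max shift cm 2.6 rot 0.002
-0.23, 2.49, -0.58, -0, 0, -0.001,
-0.23, 2.48, -0.58, -0, 0.001, -0.001,
-0.23, 2.49, -0.58, -0, 0, -0.001,
-0.23, 2.48, -0.58, -0, 0.001, -0.002,
# [-0.9516  0.6742  0.7611  1.9039 -0.2445  0.9734 -1.8667] 0.5731808915644725 0.0 0.0 low 0.246
max shift cm 2.7 rot 0.131
0.28, 2.21, 1.52, 0.128, -0.019, -0.019,
0.26, 2.4, 1.22, 0.128, -0.019, -0.019,
0.23, 2.54, 0.9, 0.128, -0.019, -0.019,
0.2, 2.63, 0.57, 0.128, -0.018, -0.019,
0.15, 2.69, 0.22, 0.128, -0.019, -0.019,
0.1, 2.69, -0.12, 0.128, -0.019, -0.02,
# [-0.0746  0.6152  0.4145  2.0364 -0.6986  0.9577 -0.8323] 1.0343262421419355 0.0 0.0 low 0.214
max shift cm 2.9 rot 0.117
0.56, 2.54, 1.35, 0.113, -0.017, -0.026,
0.51, 2.68, 1.04, 0.112, -0.017, -0.026,
0.45, 2.8, 0.73, 0.113, -0.017, -0.026,
0.39, 2.87, 0.4, 0.112, -0.017, -0.026,
0.32, 2.9, 0.07, 0.113, -0.016, -0.026,
0.24, 2.91, -0.27, 0.112, -0.017, -0.026,
# [ 0.4169  0.9469  0.2719  1.7557 -0.6691  1.245  -0.4442] 0.49146321460376735 0.0 0.0 low 0.12
max shift cm 3.1 rot 0.059
0.56, 3, 0.45, 0.055, -0.014, -0.017,
0.51, 3.02, 0.28, 0.055, -0.014, -0.017,
0.46, 3.04, 0.1, 0.055, -0.014, -0.017,
0.41, 3.05, -0.07, 0.055, -0.013, -0.018,
0.36, 3.05, -0.25, 0.055, -0.014, -0.017,
0.3, 3.04, -0.41, 0.054, -0.013, -0.018,
# [ 0.4361  1.0767  0.2361  1.7516 -0.7157  1.1342 -0.376 ] 0.12982487689732214 0.0 0.0 low 0.04
max shift cm 1.6 rot 0.000
0.33, 1.05, 1.16, 0, -0, 0,
0.33, 1.04, 1.17, 0, -0, 0,
0.32, 1.05, 1.16, 0, -0, 0,
0.33, 1.04, 1.17, 0, -0, 0,
0.32, 1.05, 1.16, 0, -0, 0,
```

carry_out(motion=[-0.23, 2.5, -0.58, 0, 0, 0, -0.23, 2.5, -0.58, 0, 0, 0, -0.23, 2.5, -0.58, 0, 0, 0, -0.23, 2.5, -0.58, 0, 0, 0, 0.28, 2.2, 1.5, 0.128, -0.019, -0.019, 0.26, 2.4, 1.2, 0.128, -0.019, -0.019, 0.23, 2.55, 0.9, 0.128, -0.019, -0.019, 0.2, 2.65, 0.57, 0.128, -0.019, -0.019])

```text
clock: 23.55
tool_pos: [0.4407, 0.1849, 0.2918]
eef_rot: [0.952, -0.109, -0.054, 0.28]
contact_force: [-0.2, 0.6, -0.7]
opening: 0.256
```

carry_out(motion=[0.15, 2.7, 0.22, 0.128, -0.019, -0.019, 0.1, 2.7, -0.12, 0.128, -0.019, -0.02, 0.56, 2.55, 1.35, 0.113, -0.017, -0.026, 0.5, 2.7, 1.05, 0.112, -0.017, -0.026, 0.45, 2.8, 0.73, 0.113, -0.017, -0.026, 0.4, 2.85, 0.4, 0.112, -0.017, -0.026, 0.3, 2.9, 0.07, 0.113, -0.017, -0.026, 0.25, 2.9, -0.27, 0.112, -0.017, -0.026])

```text
clock: 24.55
tool_pos: [0.4254, -0.0353, 0.286]
eef_rot: [0.977, -0.049, -0.086, -0.19]
contact_force: [0.5, -0.1, -2.6]
opening: 0.256
```

```bash
cat > c.py <<'E'
from t import *
now(); f=rows(*tb([.578,-.15,.11],Tt(4.6)),6); rows(*tb([.578,-.15,.032],Tt(4.6)),5,frm=f)
E
python3 c.py
```

```text
blade [ 0.5725 -0.0314  0.2016] psi,roll,pitch [  0.7506 -19.9221  -0.1337] F [ 0.469  -0.0952 -2.635 ] t 24.55 open 0.2556994699162348 q [ 0.0101  0.59    0.2799  2.0395 -0.6347  0.9093 -0.9152]
max shift cm 3.1 rot 0.059
0.61, 2.98, 0.46, 0.054, -0.014, -0.018,
0.56, 3.01, 0.29, 0.055, -0.014, -0.017,
0.51, 3.04, 0.12, 0.054, -0.014, -0.018,
0.46, 3.04, -0.05, 0.055, -0.015, -0.017,
0.41, 3.05, -0.23, 0.054, -0.014, -0.018,
0.34, 3.03, -0.4, 0.055, -0.015, -0.017,
max shift cm 1.6 rot 0.000
0.32, 1.02, 1.14, -0, 0, -0,
0.32, 1.02, 1.14, -0, 0, -0,
0.32, 1.02, 1.13, -0, 0, -0,
0.32, 1.02, 1.14, -0, 0, -0,
0.32, 1.03, 1.13, -0, 0, -0,
```

carry_out(motion=[0.6, 3, 0.46, 0.055, -0.014, -0.018, 0.56, 3, 0.3, 0.055, -0.014, -0.017, 0.5, 3.05, 0.1, 0.055, -0.014, -0.018, 0.46, 3.05, -0.05, 0.055, -0.015, -0.017, 0.4, 3.05, -0.23, 0.054, -0.014, -0.018, 0.34, 3.05, -0.4, 0.054, -0.015, -0.017])

```text
clock: 25.3
tool_pos: [0.4336, -0.193, 0.1883]
eef_rot: [0.93, -0.004, -0.11, -0.351]
contact_force: [0.7, -0.2, -1.1]
opening: 0.254
```

carry_out(motion=[0.32, 1.02, 1.14, 0, 0, 0, 0.32, 1.02, 1.14, 0, 0, 0, 0.32, 1.02, 1.14, 0, 0, 0, 0.32, 1.02, 1.14, 0, 0, 0, 0.32, 1.02, 1.14, 0, 0, 0, 0, 0, 0, 0, 0, 0])

```text
clock: 26.05
tool_pos: [0.4342, -0.1906, 0.1096]
eef_rot: [0.93, -0.003, -0.11, -0.352]
contact_force: [0.1, -1.2, -1.1]
opening: 0.251
```

```bash
cat > c.py <<'E'
from t import *
now(); f=rows(*tb([.578,-.15,.020],Tt(4.6)),5)
E
python3 c.py; python3 bl.py .015 .06
```

```text
blade [ 0.578  -0.1482  0.0302] psi,roll,pitch [ 4.6676 -0.026   0.1505] F [ 0.0697 -1.2144 -1.1279] t 26.05 open 0.25058265007960595 q [ 0.4866  1.0631  0.1378  1.7497 -0.6473  1.089  -0.4536]
max shift cm 0.2 rot 0.002
0.04, 0.16, 0.13, 0, 0.001, -0,
0.04, 0.17, 0.14, 0, 0, -0,
0.03, 0.16, 0.13, 0, 0.001, -0,
0.04, 0.17, 0.14, 0, 0, -0,
0.03, 0.16, 0.13, 0.001, 0.001, -0.001,
scene 715 [ 0.5765 -0.1477  0.0278] [ 0.0296 -0.0106  0.9995] ((0.5687859058380127, -0.14814196527004242), (0.10997035354375839, 0.09159573167562485), 5.105268955230713)
top 856 [ 0.575  -0.1464  0.0274] [ 0.0392 -0.0047  0.9992] ((0.575591504573822, -0.14690746366977692), (0.0916561409831047, 0.09244532883167267), 5.841650009155273)
[-0.5831 -0.8365 -1.5788] [ 0.4346 -0.1911  0.1107]
```

```bash
cat > c.py <<'E'
from t import *
f=rows(*tb([.578,-.15,.0245],Tt(4.6,0,-1.8)),3); rows(f[0]-[0,0,.002],f[1],2,frm=f)
E
python3 c.py
```

```text
max shift cm 0.4 rot 0.011
-0.02, 0.3, 0.28, 0.001, 0.008, -0.007,
-0.03, 0.3, 0.28, 0, 0.008, -0.007,
-0.04, 0.31, 0.27, 0.001, 0.009, -0.007,
max shift cm 0.1 rot 0.000
0.02, 0.07, 0.07, 0, 0, 0,
0.01, 0.06, 0.08, 0, 0, 0,
```

carry_out(motion=[-0.03, 0.3, 0.28, 0, 0.008, -0.007, -0.03, 0.3, 0.28, 0, 0.008, -0.007, -0.03, 0.3, 0.28, 0, 0.008, -0.007, 0, 0, 0, 0, 0, 0])

```text
clock: 26.65
tool_pos: [0.4311, -0.1926, 0.0987]
eef_rot: [0.931, 0.002, -0.095, -0.352]
contact_force: [-0.1, -0.4, -1.7]
opening: 0.25
```

carry_out(motion=[0.02, 0.07, 0.07, 0, 0, 0, 0, 0, 0, 0, 0, 0])

```text
clock: 26.9
tool_pos: [0.4314, -0.1924, 0.0979]
eef_rot: [0.931, 0.002, -0.095, -0.352]
contact_force: [-0.7, 0.7, -0.5]
opening: 0.25
```

carry_out(motion=[0.02, 0.07, 0.07, 0, 0, 0, 0, 0, 0, 0, 0, 0])

```text
clock: 27.15
tool_pos: [0.4314, -0.1923, 0.0969]
eef_rot: [0.931, 0.003, -0.095, -0.353]
contact_force: [-1.6, 0.2, 1.0]
opening: 0.251
```

```bash
python3 -c "
from t import *
now()"; python3 bl.py .012 .06
```

```text
blade [ 0.5778 -0.1497  0.0225] psi,roll,pitch [ 4.6494 -0.0735 -1.7648] F [-1.6091  0.2374  1.021 ] t 27.15 open 0.2505293766060055 q [ 0.5077  1.0773  0.1188  1.7655 -0.6642  1.0453 -0.4073]
scene 705 [ 0.5773 -0.1503  0.023 ] [-0.0157 -0.0036  0.9999] ((0.572126567363739, -0.14999781548976898), (0.10272029042243958, 0.09214393049478531), 3.484403371810913)
top 863 [ 0.5754 -0.1489  0.0216] [-0.0167 -0.0142  0.9998] ((0.5705143213272095, -0.1501663476228714), (0.10361960530281067, 0.0926186665892601), 6.043148517608643)
[-1.1353 -0.3011  1.1495] [ 0.4314 -0.1923  0.097 ]
```

carry_out(motion=[-0.02, -0.09, -0.09, 0, -0.011, 0.009, 0, 0, 0, 0, 0, 0, 0.01, 0.03, 0.03, 0, 0, 0, 0, 0, 0, 0, 0, 0])

```text
clock: 27.75
tool_pos: [0.4318, -0.1924, 0.0976]
eef_rot: [0.931, 0.0, -0.101, -0.352]
contact_force: [1.5, -0.0, 0.4]
opening: 0.25
```

carry_out(motion=[0, 0, 0, 0, 0, 0, 0, 0, 0, 0, 0, 0, 0, 0, 0, 0, 0, 0, 0, 0, 0, 0, 0, 0, 0, 0, -2, 0, 0, 0, 0, 0, -3, 0, 0, 0, 0, 0, -4, 0, 0, 0, 0, 0, -4, 0, 0, 0], hand=3.8)

```text
clock: 28.75
tool_pos: [0.456, -0.2782, 0.1937]
eef_rot: [0.93, -0.0, -0.102, -0.352]
contact_force: [0.0, -0.9, -0.3]
opening: 0.434
```

carry_out(motion=[0, -2, -4, 0, 0, 0, 0, -2, -4, 0, 0, 0, 0, 0, 0, 0, 0, 0])

```text
clock: 29.12
tool_pos: [0.475, -0.3015, 0.2801]
eef_rot: [0.932, 0.001, -0.099, -0.35]
contact_force: [-0.4, 0.6, -0.6]
opening: 0.433
```

```bash
python3 bl.py .012 .06; python3 v.py v12.png; python3 - <<'E'
from h import *
p=snapshot('top'); cv2.imwrite('pics/f1.png',cv2.resize(p['frame'][100:290,90:480,::-1],(780,380),interpolation=3))
for t in('bowl','sign','jar','bread_center'):
    for d in finder.masks_of(p,t)[:3]: w,_,_=cloud(p,d['pixels']); print(t,round(d['p'],2),np.median(w,0))
E
```

```text
scene 731 [ 0.5768 -0.1505  0.0218] [0.0077 0.0016 1.    ] ((0.5660374760627747, -0.14992068707942963), (0.11602210253477097, 0.0914401113986969), 3.02724552154541)
top 853 [ 0.5746 -0.1494  0.0204] [ 0.0059 -0.0011  1.    ] ((0.5638172626495361, -0.15050221979618073), (0.11413782835006714, 0.09136874973773956), 4.905336856842041)
[ 0.6753 -0.2989  0.5177] [ 0.4737 -0.2997  0.2772]
blade [ 0.619  -0.2572  0.2006] psi,roll,pitch [ 4.6629 -0.0881 -0.9374] F [ 0.6753 -0.2989  0.5177] t 29.225 open 0.4344735610000873 q [ 0.5627  0.9171  0.2206  1.3904 -0.5256  1.5603 -0.6086]
bread 787 [0.6403 0.2525 0.0581] [-0.0037 -0.0004  1.    ] [0.5921 0.2046 0.0519] [0.6896 0.3011 0.064 ]
bread 516 [0.6402 0.251  0.0599] [-0.0313  0.006   0.9995] [0.5965 0.2041 0.055 ] [0.6773 0.2998 0.0645]
bowl 0.93 [ 0.7651 -0.1339  0.0386]
bowl 0.64 [0.5551 0.5089 0.0816]
sign 0.64 [0.7809 0.0607 0.0499]
sign 0.58 [0.6412 0.2525 0.0581]
jar 0.8 [0.5541 0.5086 0.0816]
bread_center 0.96 [0.6401 0.2526 0.0582]
bread_center 0.92 [0.8154 0.2116 0.0127]
bread_center 0.56 [0.3183 0.2925 0.018 ]
```

View pics/f1.png

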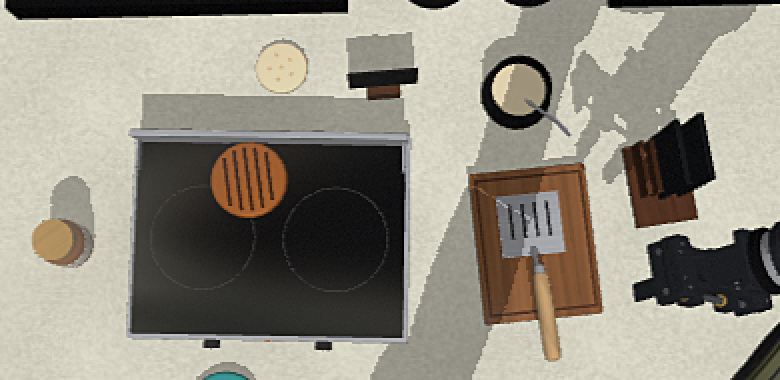

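The bread is flat with its brown side up at (249,180). The turner is flat on the board with its blade at (532,225), the gripper is clear, and the bystanders have not moved.

```bash
python3 -c "
from plant import workorder
print(workorder.finish_job())"
```

```text
the job is handed in; nothing more can be done
None
```

The job is done and handed in at about 29 s of the 64 s allowed. The bread lies flat on the hot plate with its grilled brown side up.

**What I did:** I took the turner out of the rack, laid it flat on the bread board and let go, then took the handle again from the right side. I slid the blade under the bread until it rested against the splash guard. Then I rolled the turner slowly about the bread's left rim. Just past vertical the bread tipped over onto its face on its own. I laid the turner back flat on the board, released it and moved the gripper clear.

**Last checks:**
- **Bread:** the top and scene cameras put its centre near (0.640, 0.252), with its upper face level to within about 2°.
- **Turner:** the blade lies flat on the board to within 0.5°. The handle end reaches past the board's front edge, so it rests on the blade as described.
- **Bowl, sign and jar:** all within 2 mm of where they stood at the start.
- **Forces:** the force readings after each move stayed below 5 N.

**Small disagreements:** the blade tipped about 2° in the grip before the final lay-down, which I corrected before releasing. In the last network look the jar was also reported as a second, weaker bowl and the bread as a second sign; I ignored both.

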